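# Wedge the dock's catch open and fetch the hardware tray

## Task

The blue tray of monitor-mounting bolts and spacers is locked in its dock by the orange sprung catch: take the green wedge from its black holder and push it tip first all the way down the dock's sloping chute, so that it holds the catch open by itself. Then lift the tray out by its handle, carry it level with all the bolts and spacers still in it, and set it down without dropping it in the middle of the black mat, its length along the mat's length. Leave the wedge in place holding the catch open, and leave the other things on the desk alone.

Things in the scene. Friction and masses are not known exactly. Their poses are not given: they have to be found in the camera images.
- dock: Dark steel plate 225 x 150 x 10 mm, fixed, with a low grey frame (16 mm high, 1 to 2 mm play) holding the blue tray on the plate's top. Origin on the table under the tray's centre; x runs from the chute towards the tray, roughly back to the robot; y is the way the catch opens; z up. Extends x -167 to +59, y -60 to +90 mm.
- chute: Grey sloping chute on the dock's far side. Origin at its bottom stop on the centre line (dock x -100, z +22 mm). z points up and out along it, leaning 30 deg (0.52 rad) from vertical towards dock -x (away from the robot); x square to its bed, pointing upward and away from it; y as the dock's. Wedge fully down: tip at the origin, wedge axis on this z, grip point at z = 102 mm.
- chute_mouth (a point): Mouth of the chute, on its centre line at chute z = 74 mm (axes as the chute's). In chute axes: bed face x = -12.5 mm and fixed cheek face y = -18 mm, both up to z = 64 mm; on the +y side the orange catch's pad, face y = +4 mm when shut, +18 with the wedge down, z 46 to 62 mm, with a funnel lip above flaring to y = +11 mm at z = 74 mm (catch shut).
- catch (a joint): Orange sprung sliding catch, m. 0 = shut: its nose overlaps the tray's tongue by 8 mm, so the tray cannot lift. Opens along dock +y; clear above 0.008; wedge fully down gives about 0.014; limit 0.022. Spring 3.8 N shut, 5.9 N at 0.014. Driving the wedge down takes about 2 to 8 N; once its thick part has passed the pad (its last 15 mm or so), friction holds it.
- catch_nose (a point): Front edge of the catch's nose, at mid height, 43.5 mm above the dock's origin; 65 mm before it (dock -x) and 7 mm to +y when shut.
- wedge_grip (a point): Grip point on the axis of the loose green wedge (70 g), 102 mm above its tip. z from tip to handle end, y across thickness, x across width (24 mm). Thickness 4 mm at the tip, growing equally both sides to 36 mm at 42 mm; 36 mm up to 72 mm; then a handle 20 mm thick up to 130 mm. Same after half a turn about z. Starts upright, tip down, in the holder.
- holder: Black fixed holder, foot 60 x 72 mm, socket walls up to 65 mm high; the wedge stands in it on a floor 5 mm above the table with 1.5 mm of play. Origin on the table under its centre; lift the wedge straight up by 65 mm to clear it.
- tray_handle (a point): Centre of the dark bar handle of the open blue tray (loose, 280 g), 85 mm above its underside. Bar 14 mm thick (y), 16 high, 88 free along x. Tray 100 (x) by 80 mm, 5 mm walls 35 high, end posts 26 wide up to 93 mm. A tongue 30 wide sticks out 24 mm at the -x end, 20 to 28 mm above the underside, under the catch's nose. z up.
- tray: The same blue tray; origin at the centre of its underside, axes as the handle's.
- wedge: The same green wedge; origin at the centre of its tip.
- mat: Black rubber mat with a thin yellow border line, 180 mm (x) by 140 mm (y) and 3 mm thick, fixed on the table. Origin under its centre.
- mat_top (a point): Centre of the mat's top face, 3 mm above the table; x along the mat's length, z up.
- part1_mid (a point): Loose dark steel bolt standing on its head in the tray: head 17 mm across and 7 mm high, 23 mm high in all, 14 g; point 7 mm above its foot.
- part2_mid (a point): Loose round aluminium spacer, 16 mm across, 14 mm high, 14 g, standing in the tray; point at mid height.
- part3_mid (a point): Loose dark steel bolt standing on its head in the tray: head 17 mm across and 7 mm high, 23 mm high in all, 14 g; point 7 mm above its foot.
- part4_mid (a point): Loose round aluminium spacer, 16 mm across, 14 mm high, 14 g, standing in the tray; point at mid height.
- puck_center (a point): Bystander: black round desk speaker, 68 mm across, 34 mm high; its centre.
- screwdriver_grip (a point): Bystander: screwdriver lying on the table; point on its handle.
- tape: Bystander: cardboard-coloured roll of tape, 90 mm across, 22 mm high; origin under its centre.
- mug: Bystander: white mug, 80 mm across, 92 mm high; origin under its centre.
- adapter: Bystander: black power adapter block 55 x 115 x 32 mm; origin under its centre.
- jar: Bystander: small clear jar, 60 mm across, 75 mm high; origin under its centre.
Things that resemble listed ones, but are neither listed nor needed, are in the scene too. Several things have the shape of the wedge; the one meant has the colours described above. Of the things that look like the mat, take the one that is farthest from the robot's base at the start.

How it is judged:
By the outcome, as a careful person would: the job done as asked, in the order asked, and still so for the second after the job is handed in, with the robot touching nothing.
It also fails if it takes over 58 s, if anything falls off the work surface, if the arm or the gripper's body presses on something with over 40 N, if the wrist force passes 120 N, or if a joint passes its speed limit or range.

## Robot

A 6-joint arm with a two-finger parallel gripper is mounted at the origin on the work surface. World frame = base frame: x ahead of the robot, y to its left, z up, the work surface at z = 0. Lengths are in m, angles in rad, forces in N, time in s.
With the tool pointing down it reaches from about 0.275 to 0.825 m from the base axis. Payload 4.9 kg.
Tool frame: the origin (TCP) lies midway between the tips of the shut fingers; the grasp point (between the pads) lies 19 mm behind it (grip_point_offset is the distance from the TCP to the grasp point, in m); z points along the fingers, x is the direction in which the jaws open and shut, and the axes are right-handed (so a half turn about z gives the same grasp; the last joint's range is limited). The gripper opens to 85 mm and grips with 20 to 120 N. Pads are 22 mm wide; open, the fingers measure 114 mm over their backs; the gripper's body (76 mm by 85 mm) begins 54 mm behind the grasp point. The pads swing forward as they close: fully open they stand 13 mm farther back than shut.
Start: joints at [-1.449, 0.326, -0.193, 1.052, 0, 1.437], TCP at [0.139, -0.532, 0.197] pointing down, gripper open.
Joint ranges: [-2.65, 2.65], [-0.97, 1.79], [-1.3, 1.35], [-1.93, 2.1], [-1.47, 1.37], [-3.14, 3.14]. Speed limits (rad/s): [2.57, 2.57, 3.14, 3.14, 3.14, 3.14].

## Interface

Orientations are given as a rotation vector (axis times angle).
In Python, from cell import * gives the robot as it stands. Calls block until the motion is done:
- movep(position, orientation): joint-space move of the TCP to a pose.
- move_l(position, velocity=0.15, rot=None, until_force=None): straight line of the TCP; rot=None keeps the orientation; velocity is the mean speed in m/s. With until_force (N) it stops when the force on the tool has changed by that much, and returns True; else False.
- set_joints(angles): joint-space move.
- let_go() and grab(newtons=None): open the fingers fully, or close them until they stop; newtons is the grip in N (None keeps the last).
- sleep(seconds).
- ik(position, orientation): joint angles nearest the present ones, or None.
- get_state(): the state.
- grab_frame(name): name is "side" or "top"; returns a dict with "img" (480x640x3 uint8, red, green, blue), "fx", "fy", "cx", "cy" (pixels), "k1" (the pictures are not rectified: a ray, as slopes to the right and down, at radius r is drawn at 1 + k1 r^2 times it, then the intrinsics apply), "cam_to_world" (4x4, takes a point from camera to world coordinates). Camera axes: x right, y down, z forward; pixel columns grow to the right and rows downward; lengths in m; the calibration is good to about 2 mm. A picture is of the moment at which its call begins. There is no depth.
A pose or a line that the arm cannot do raises MotionError and nothing moves.
- sign_off(): hands the job in, once; it reports no verdict.
Trained networks look in the newest picture that a camera, given by its name, has taken for a name from the list of things; names that differ only in an ending like _2 or _b are one class to them, and where a whole thing is asked for, a point or a joint stands for the part that bears it (a point fixed in the world has none). Each returns a list of dicts, best first, with "score" (0 to 1); they miss things now and then, are a little off and sometimes report something else, mostly with a low value. They report only what shows in the picture. A call takes as long as a camera call. They do not tell look-alikes from the thing itself.
- spot_in(camera, name): "centre" ([column, row] in pixels, amid what is visible of it).
- silhouettes(camera, name): "mask" (480x640 bool, what is visible of it) and "centre" ([column, row] in pixels, amid what is visible of it).
- tip_of(camera, name): "centre" ([column, row] in pixels: a listed point, or the origin of a listed thing).
The state is a dict: "clock": time; "q": joint angles; "joint_velocities": joint speeds; "tau": joint torques, N m; "position": TCP position; "eef_rot": TCP orientation; "contact_force": force on the tool from outside, world axes, zero at the start; "wrist_torque": the same for the moment, N m; "finger_gap": opening from 0.0 (shut) to 1.0 (fully open).
Only numpy, scipy, OpenCV 4.12 (cv2) and the standard library are available. Lean on these libraries where they do the work, as an engineer would, in place of code of your own. Each camera call takes 0.05 s, during which the arm holds its last target.

## Working session

There is one attempt and no reset: what is moved stays moved. The work goes in short steps, each a Python script; the robot and the scene stay as the last script left them, time stands still between calls to the robot, and variables do not carry over. Pictures are saved under pics/ and viewed, and the job is handed in when it is done.

```bash
ls; mkdir -p pics
python3 - <<'E'
from cell import *
import cv2
for n in ("side","top"):
    f=grab_frame(n); cv2.imwrite(f"pics/{n}0.png",f["img"][:,:,::-1])
    print(n,{k:f[k] for k in("fx","fy","cx","cy","k1")}); print(f["cam_to_world"])
print(get_state())
E
```

```text
pics
side {'fx': 602.3175942138083, 'fy': 602.3175942138083, 'cx': 323.4845592954465, 'cy': 244.40621443003923, 'k1': -0.10236497185355067}
[[-0.93870061 -0.26045544  0.22584093  0.23855533]
 [-0.34468513  0.72008392 -0.60222198  0.80836729]
 [-0.00577243 -0.64315015 -0.76571833  1.18997503]
 [ 0.          0.          0.          1.        ]]
top {'fx': 495.5075911615316, 'fy': 495.5075911615316, 'cx': 324.2965330961371, 'cy': 236.627218688342, 'k1': -0.10914498094071727}
[[ 0.00433695 -0.99873814  0.05003322  0.47266108]
 [-0.99994605 -0.00385908  0.00964373 -0.06008206]
 [-0.00943848 -0.05007235 -0.99870099  1.39324639]
 [ 0.          0.          0.          1.        ]]
{'clock': 0.1, 'q': array([-1.44922524e+00,  3.26874556e-01, -1.93477245e-01,  1.05200044e+00,
        1.81695771e-05,  1.43656793e+00]), 'joint_velocities': array([-0.00037275, -0.00042802,  0.00261969, -0.00030345,  0.00201713,
        0.00210235]), 'tau': array([ 2.04186626e-04, -4.44241762e+01,  2.63037050e+01,  7.95649365e-03,
       -1.36200661e-04, -1.22176377e-05]), 'position': array([ 0.13909267, -0.53153254,  0.19628009]), 'eef_rot': array([-2.48575766e+00,  1.91926420e+00,  1.69629807e-03]), 'contact_force': array([ 0.11247234,  0.53508115, -0.03392392]), 'wrist_torque': array([ 0.01736556, -0.00556353,  0.00072845]), 'finger_gap': 0.9994469335966378}
```

View pics/side0.png

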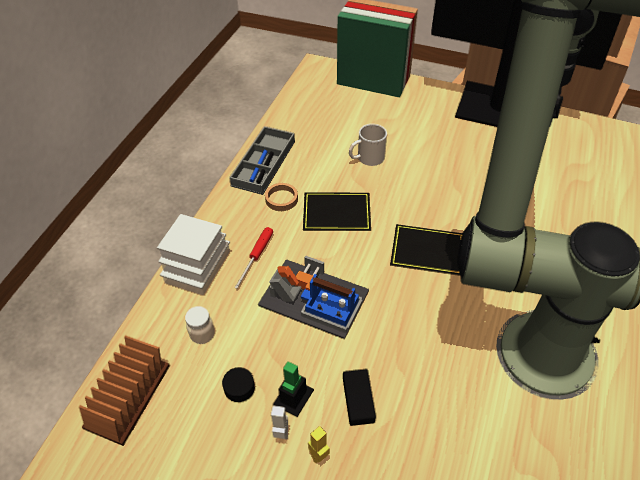

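View pics/top0.png

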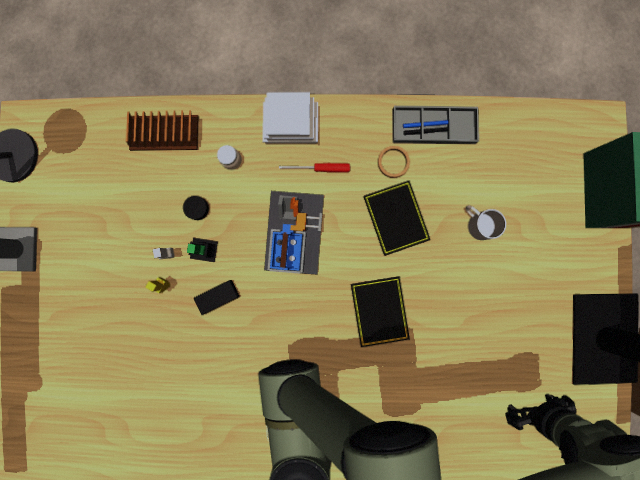

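```bash
cat > h.py <<'E'
from cell import *
import numpy as np, cv2
from scipy.spatial.transform import Rotation as R
def ray(f,px):
    K=np.array([[f["fx"],0,f["cx"]],[0,f["fy"],f["cy"]],[0,0,1]])
    n=cv2.undistortPoints(np.array([[px]],float),K,np.array([f["k1"],0,0,0,0.]))[0,0]
    T=f["cam_to_world"]; d=T[:3,:3]@np.array([n[0],n[1],1]); return T[:3,3],d/np.linalg.norm(d)
def atz(f,px,z):
    o,d=ray(f,px); return o+d*(z-o[2])/d[2]
def tri(fs,pxs):
    A=np.zeros((3,3));b=np.zeros(3);L=[]
    for f,p in zip(fs,pxs):
        o,d=ray(f,p);M=np.eye(3)-np.outer(d,d);A+=M;b+=M@o;L.append((o,d))
    X=np.linalg.solve(A,b)
    return X,[np.linalg.norm(np.cross(X-o,d))*1000 for o,d in L][0]
def proj(f,X):
    T=f["cam_to_world"];p=T[:3,:3].T@(np.asarray(X,float)-T[:3,3])
    K=np.array([[f["fx"],0,f["cx"]],[0,f["fy"],f["cy"]],[0,0,1]])
    return cv2.projectPoints(p.reshape(1,1,3),np.zeros(3),np.zeros(3),K,np.array([f["k1"],0,0,0,0.]))[0].ravel()
E
python3 - <<'E'
from h import *
np.set_printoptions(precision=4,suppress=True)
F={n:grab_frame(n) for n in("side","top")}
for name in ["wedge_grip","wedge","holder","dock","chute","chute_mouth","catch_nose","tray_handle","tray","mat","mat_top","part1_mid","part2_mid"]:
    D={n:tip_of(n,name) for n in F}
    for n in F: print(name,n,[(np.round(d["centre"],1).tolist(),round(d["score"],2)) for d in D[n][:5]])
    if D["side"] and D["top"]:
        for a in D["side"][:4]:
            for b in D["top"][:4]:
                X,e=tri([F["side"],F["top"]],[a["centre"],b["centre"]])
                if e<6: print("   ",X,"err mm",round(e,1))
print(get_state()["clock"])
E
```

```text
wedge_grip side [([281.0, 417.3], 0.81), ([318.4, 438.9], 0.67), ([293.1, 374.4], 0.63), ([323.3, 294.1], 0.41)]
wedge_grip top [([156.3, 287.0], 0.56), ([157.9, 250.6], 0.53), ([194.8, 245.7], 0.5)]
    [ 0.5176  0.3319 -0.0377] err mm 1.2
    [0.4038 0.3989 0.0943] err mm 1.9
wedge side [([319.7, 457.9], 0.67), ([294.6, 393.4], 0.6)]
wedge top [([167.5, 283.9], 0.66), ([201.6, 249.5], 0.64), ([171.7, 253.5], 0.49)]
    [ 0.405   0.3998 -0.0036] err mm 0.9
    [0.5017 0.2955 0.0201] err mm 2.5
holder side [([331.4, 306.5], 0.71), ([295.2, 399.1], 0.58)]
holder top [([205.2, 245.6], 0.84), ([295.7, 246.4], 0.22)]
    [ 0.5126  0.0344 -0.0206] err mm 2.7
dock side [([334.2, 313.0], 0.82), ([203.5, 332.0], 0.7), ([372.2, 155.8], 0.18)]
dock top []
chute side [([291.9, 289.0], 0.96), ([295.9, 399.2], 0.74)]
chute top [([286.9, 213.2], 0.58), ([280.5, 240.7], 0.32)]
    [0.6031 0.0557 0.0365] err mm 1.7
chute_mouth side [([275.7, 269.1], 0.72), ([292.2, 376.3], 0.44), ([338.5, 314.3], 0.28)]
chute_mouth top [([284.8, 202.5], 0.57)]
    [0.6315 0.058  0.1021] err mm 5.1
catch_nose side [(
[... 384 characters left out ...]
), ([428.8, 249.5], 0.7)]
mat top [([396.2, 218.1], 0.93), ([379.7, 310.7], 0.68), ([484.6, 222.7], 0.51)]
    [ 0.596  -0.2505 -0.0072] err mm 0.3
    [ 0.3323 -0.2036 -0.0013] err mm 2.9
mat_top side [([332.1, 209.2], 0.71), ([427.1, 248.4], 0.68), ([277.3, 268.2], 0.54)]
mat_top top [([399.2, 216.8], 0.83), ([381.2, 310.9], 0.61), ([284.2, 199.8], 0.17)]
    [ 0.3345 -0.2072 -0.0019] err mm 0.1
    [0.6332 0.0577 0.1054] err mm 0.1
part1_mid side [([318.4, 310.2], 0.46)]
part1_mid top [([282.1, 240.7], 0.51)]
    [0.5297 0.0715 0.0064] err mm 0.5
part2_mid side [([323.7, 295.7], 0.62)]
part2_mid top [([296.7, 243.8], 0.39), ([278.5, 256.9], 0.36)]
    [0.5258 0.0314 0.0132] err mm 4.5
1.5
```

Run:
```python
import cv2,numpy as np
s=cv2.imread("pics/side0.png");t=cv2.imread("pics/top0.png")
a=cv2.resize(s[340:470,200:360],(640,520),interpolation=cv2.INTER_CUBIC)
b=cv2.resize(s[245:345,250:380],(780,600),interpolation=cv2.INTER_CUBIC)
c=cv2.resize(t[180:320,140:340],(800,560),interpolation=cv2.INTER_CUBIC)
cv2.imwrite("pics/ca.png",a);cv2.imwrite("pics/cb.png",b);cv2.imwrite("pics/cc.png",c)
```

```text
(no output)
```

View pics/ca.png

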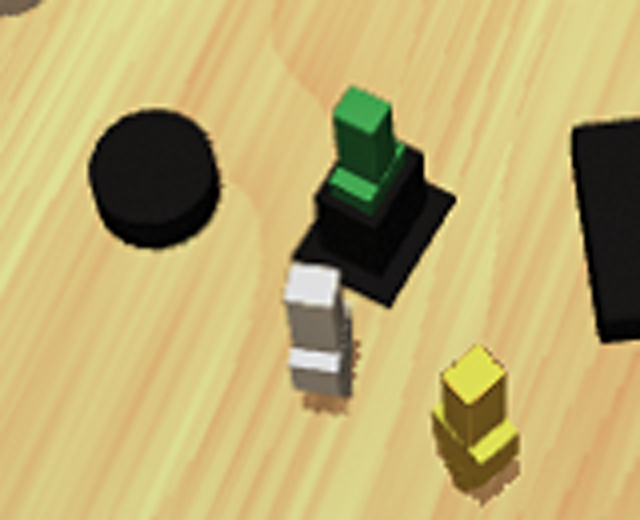

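View pics/cb.png

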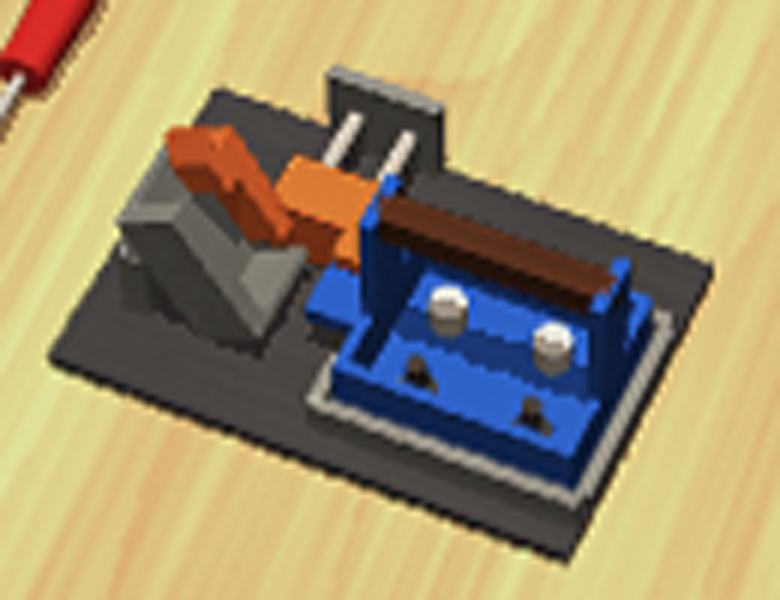

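View pics/cc.png

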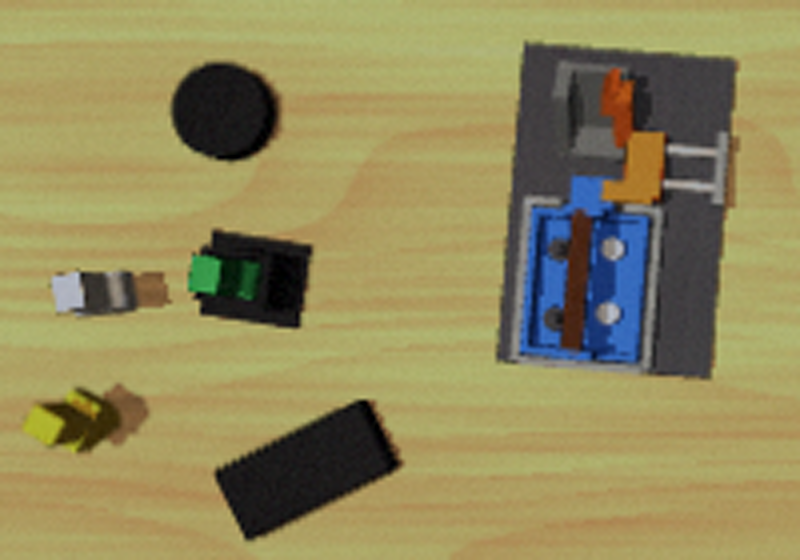

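```bash
cat > fit.py <<'E'
from h import *
from scipy.optimize import least_squares
np.set_printoptions(precision=4,suppress=True)
F={n:grab_frame(n) for n in("side","top")}
def un(l,s,ox,oy): return [((a+.5)/s-.5+ox,(b+.5)/s-.5+oy) for a,b in l]
def fit(name,obj,obs,x0):
    def pr(p,n): 
        c,s=np.cos(p[2]),np.sin(p[2])
        return [proj(F[n],[p[0]+c*x-s*y,p[1]+s*x+c*y,z]) for x,y,z in obj]
    for cams in (["side"],["top"],["side","top"]):
        def res(p):
            r=[]
            for n in cams:
                q=pr(p,n)
                for k,o in enumerate(obs[n]):
                    if o is not None: r+=list(q[k]-np.array(o))
            return r
        s=least_squares(res,x0,x_scale=[.1,.1,.3]); print(name,cams,s.x,"deg",np.degrees(s.x[2]),"rms px",np.sqrt(np.mean(s.fun**2)))
    return s.x
E
cat > f1.py <<'E'
from fit import *
pl=[(-.167,-.06,.01),(-.167,.09,.01),(.059,.09,.01),(.059,-.06,.01)]
fit("dock",pl,{"top":un([(527,44),(736,62),(712,378),(499,360)],4,140,180),"side":un([(50,358),(215,90),(713,265),(567,562)],6,250,245)},[.5,.05,3.1])
# wedge top face: obj in wedge axes (x width 24,y thick 20); z=.135 ; world-like yaw ~0
w=[(.012,.01,.135),(.012,-.01,.135),(-.012,-.01,.135),(-.012,.01,.135)]
fit("wedge",w,{"top":un([(193,253),(226,255),(222,295),(188,290)],4,140,180),"side":un([(335,120),(355,87),(391,100),(378,135)],4,200,340)},[.5,.3,0])
hf=[(.03,.036,.005),(.03,-.036,.005),(-.03,-.036,.005),(-.03,.036,.005)]
fit("holder",hf,{"top":un([(217,230),(312,245),(298,327),(203,313)],4,140,180),"side":[un([(293,257)],4,200,340)[0],None,un([(455,200)],4,200,340)[0],un([(390,305)],4,200,340)[0]]},[.5,.3,0])
E
python3 f1.py
python3 - <<'E'
import cv2
s=cv2.imread("pics/side0.png");t=cv2.imread("pics/top0.png")
a=cv2.resize(s[360:410,268:318],(600,600),interpolation=cv2.INTER_CUBIC)
b=cv2.resize(t[225:275,180:230],(600,600),interpolation=cv2.INTER_CUBIC)
c=cv2.resize(s[180:240,290:390],(800,480),interpolation=cv2.INTER_CUBIC)
d=cv2.resize(t[175:260,355:440],(595,595),interpolation=cv2.INTER_CUBIC)
for n,i in zip("wxyz",(a,b,c,d)):cv2.imwrite(f"pics/c{n}.png",i)
E
```

```text
dock ['side'] [0.5002 0.0604 3.0677] deg 175.7635707025427 rms px 0.5382693201346853
dock ['top'] [0.5014 0.0567 3.0649] deg 175.60798514783056 rms px 0.5080785850444227
dock ['side', 'top'] [0.5009 0.0585 3.0662] deg 175.68264011046045 rms px 0.7202782701229627
wedge ['side'] [ 0.5016  0.2958 -0.0336] deg -1.9252855745308726 rms px 0.5902258569216783
wedge ['top'] [ 0.5053  0.293  -0.0996] deg -5.707601634558296 rms px 0.3305830258280864
wedge ['side', 'top'] [ 0.5031  0.2945 -0.0616] deg -3.5303525842116406 rms px 0.8579256989246089
holder ['side'] [ 0.5027  0.2956 -0.1469] deg -8.417865292725905 rms px 0.44429982780348304
holder ['top'] [ 0.505   0.2933 -0.1485] deg -8.51114252335105 rms px 0.38948571521154324
holder ['side', 'top'] [ 0.5037  0.2945 -0.1457] deg -8.350458057528472 rms px 0.6115634657875265
```

View pics/cw.png

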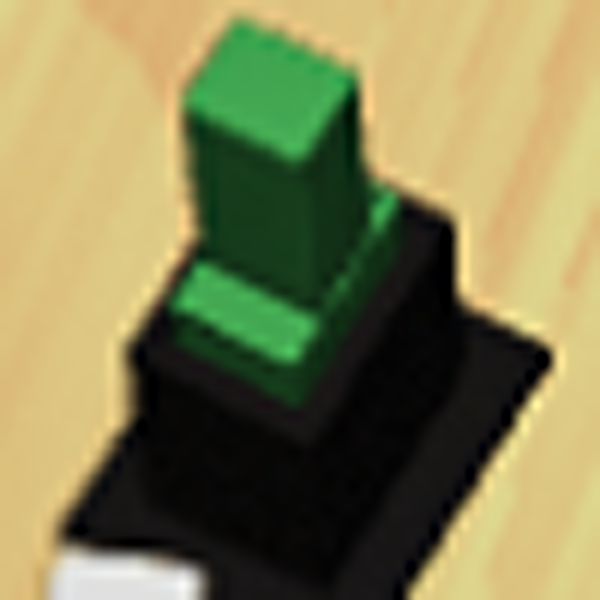

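View pics/cx.png

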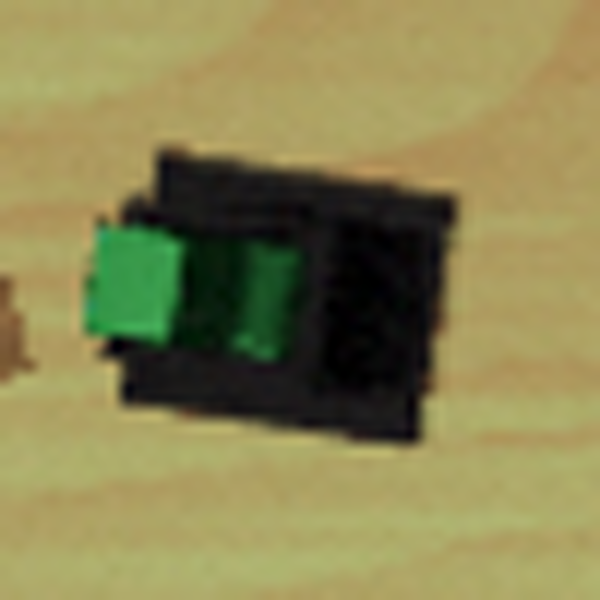

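View pics/cy.png

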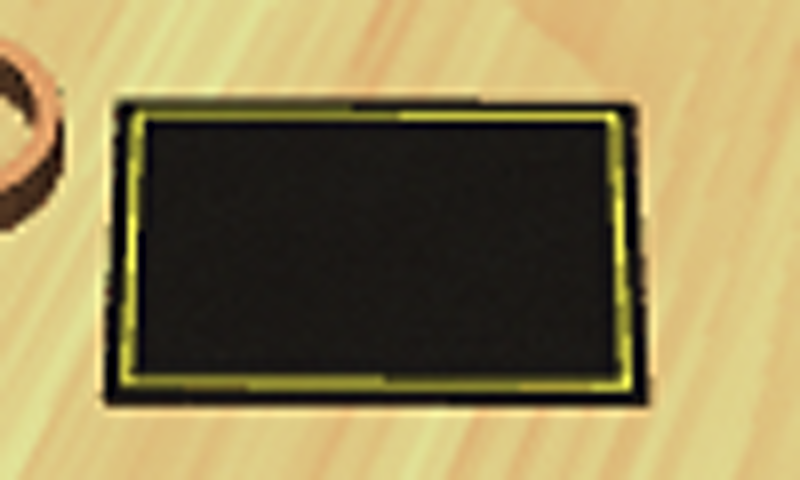

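View pics/cz.png

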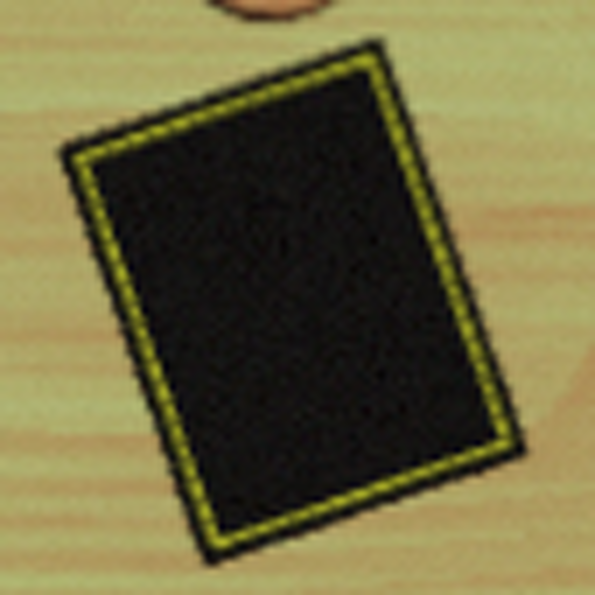

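```bash
cat > f2.py <<'E'
from fit import *
w=[(.012,.01,.135),(.012,-.01,.135),(-.012,-.01,.135),(-.012,.01,.135)]
fit("wedge",w,{"top":un([(97,220),(182,238),(172,342),(87,330)],12,180,225),"side":un([(187,92),(238,18),(357,72),(300,160)],12,268,360)},[.5,.3,0])
m=[(.09,.07,.003),(.09,-.07,.003),(-.09,-.07,.003),(-.09,.07,.003)]
fit("mat",m,{"top":un([(62,150),(380,40),(525,452),(210,565)],7,355,175),"side":un([(107,403),(118,103),(635,105),(648,403)],8,290,180)},[.6,-.25,.3])
print("white top",atz(F["top"],(156.5,253),.13),atz(F["side"],(278,410),.13))
# ik tests
def rv(zt,xt):
    zt=zt/np.linalg.norm(zt);xt=xt-zt*(xt@zt);xt/=np.linalg.norm(xt)
    return R.from_matrix(np.c_[xt,np.cross(zt,xt),zt]).as_rotvec()
dn=np.array([0,0,-1.])
def show(n,p,zt,xt):
    for s in(1,-1): print(n,s,ik(p,rv(zt,s*np.array(xt,float))))
y=-.1457
show("wedgeY",[.5035,.2945,.25],dn,[-np.sin(y),np.cos(y),0])
show("wedgeX",[.5035,.2945,.25],dn,[np.cos(y),np.sin(y),0])
a=3.0662;Rd=R.from_euler("z",a).as_matrix();O=np.array([.5009,.0585,0])
cz=Rd@[-.5,0,.8660254];cx=Rd@[.8660254,0,.5];cy=Rd@[0,1,0];C=O+Rd@[-.1,0,.022]
for d in(.083,.19):
    show(f"chY{d}",C+cz*d,-cz,cy); show(f"chX{d}",C+cz*d,-cz,cx)
show("tray",O+[0,0,.095-.019],dn,cy)
ym=.335;show("mat",[.598,-.251,.1],dn,[-np.sin(ym),np.cos(ym),0])
E
python3 f2.py
```

```text
wedge ['side'] [ 0.5034  0.295  -0.1651] deg -9.457105618108294 rms px 0.6093447500887795
wedge ['top'] [ 0.5049  0.2948 -0.1147] deg -6.574225435543689 rms px 0.2911341082280593
wedge ['side', 'top'] [ 0.504   0.2949 -0.1447] deg -8.290312428710985 rms px 0.5460497855305749
mat ['side'] [ 0.5961 -0.249   0.3421] deg 19.601745937868397 rms px 0.288048238291866
mat ['top'] [ 0.5969 -0.2504  0.3392] deg 19.436368876630997 rms px 0.6475091351860466
mat ['side', 'top'] [ 0.5966 -0.2499  0.3405] deg 19.509916991937523 rms px 0.5326426581979573
white top [0.4918 0.3866 0.13  ] [0.4914 0.3857 0.13  ]
wedgeY 1 [ 0.4027  0.3618 -0.005   1.204  -0.      0.5484]
wedgeY -1 [ 0.4027  0.3618 -0.005   1.204  -0.     -2.5932]
wedgeX 1 [ 0.4027  0.3618 -0.005   1.204   0.      2.1192]
wedgeX -1 [ 0.4027  0.3618 -0.005   1.204   0.     -1.0224]
chY0.083 1 [-0.0475  1.1273  0.8678  1.8347  0.0139 -3.1175]
chY0.083 -1 [-0.0475  1.1273  0.8678  1.8347  0.0139  0.0241]
chX0.083 1 [-0.0475  1.1273  0.8678  1.8347  0.0139 -1.5467]
chX0.083 -1 [-0.0475  1.1273  0.8678  1.8347  0.0139  1.5949]
chY0.19 1 None
chY0.19 -1 None
chX0.19 1 None
chX0.19 -1 None
tray 1 [-0.0302  0.3628 -0.482   0.7259  0.     -3.0964]
tray -1 [-0.0302  0.3628 -0.482   0.7259  0.      0.0452]
mat 1 [-0.5111  0.5786 -0.0488  0.9434  0.     -0.8461]
mat -1 [-0.5111  0.5786 -0.0488  0.9434  0.      2.2955]
```

```bash
cat > f3.py <<'E'
from h import *
np.set_printoptions(precision=3,suppress=True)
def rv(zt,xt):
    zt=zt/np.linalg.norm(zt);xt=xt-zt*(xt@zt);xt/=np.linalg.norm(xt)
    return R.from_matrix(np.c_[xt,np.cross(zt,xt),zt]).as_rotvec()
a=3.0662;Rd=R.from_euler("z",a).as_matrix();O=np.array([.5009,.0585,0])
C=O+Rd@[-.1,0,.022]
cy=Rd@[0,1,0]
cz0=Rd@[-.5,0,.8660254]
for tilt in (30,25,20,15,10,0):
    t=np.radians(tilt);cz=Rd@[-np.sin(t),0,np.cos(t)]
    print(tilt)
    for d in(.083,.1,.12,.14,.15,.16,.17,.18):
        tip=C+cz0*(d-.083)
        q=ik(tip+cz*.083,rv(-cz,-cy)); print("  tip at",round(d-.083,3),(tip+cz*.083).round(3),q)
E
python3 f3.py
```

```text
30
  tip at 0.0 [0.642 0.048 0.094] [-0.048  1.127  0.868  1.835  0.014  0.024]
  tip at 0.017 [0.65  0.047 0.109] [-0.048  1.16   0.975  1.909  0.014  0.024]
  tip at 0.037 [0.66  0.046 0.126] [-0.048  1.225  1.16   2.029  0.014  0.024]
  tip at 0.057 [0.67  0.046 0.143] None
  tip at 0.067 [0.675 0.045 0.152] None
  tip at 0.077 [0.68  0.045 0.161] None
  tip at 0.087 [0.685 0.045 0.169] None
  tip at 0.097 [0.69  0.044 0.178] None
25
  tip at 0.0 [0.636 0.048 0.097] [-0.046  0.985  0.622  1.643  0.012  0.026]
  tip at 0.017 [0.644 0.048 0.112] [-0.047  1.003  0.695  1.699  0.012  0.026]
  tip at 0.037 [0.654 0.047 0.129] [-0.047  1.029  0.793  1.771  0.012  0.026]
  tip at 0.057 [0.664 0.046 0.147] [-0.047  1.065  0.911  1.853  0.012  0.025]
  tip at 0.067 [0.669 0.046 0.155] [-0.048  1.089  0.983  1.901  0.012  0.025]
  tip at 0.077 [0.674 0.045 0.164] [-0.048  1.12   1.071  1.958  0.012  0.025]
  tip at 0.087 [0.679 0.045 0.173] [-0.048  1.167  1.196  2.035  0.012  0.025]
  tip at 0.097 [0.684 0.045 0.181] None
20
  tip at 0.0 [0.629 0.049 0.1  ] [-0.045  0.868  0.427  1.479  0.
[... 1762 characters left out ...]
.097 [0.663 0.046 0.188] [-0.044  0.72   0.417  1.442  0.005  0.031]
0
  tip at 0.0 [0.601 0.051 0.105] [-0.038  0.494 -0.181  0.896  0.     0.038]
  tip at 0.017 [0.609 0.05  0.12 ] [-0.038  0.496 -0.137  0.938  0.     0.037]
  tip at 0.037 [0.619 0.05  0.137] [-0.039  0.499 -0.085  0.987  0.     0.037]
  tip at 0.057 [0.629 0.049 0.154] [-0.039  0.504 -0.03   1.037  0.     0.036]
  tip at 0.067 [0.634 0.048 0.163] [-0.04   0.508 -0.001  1.062  0.     0.036]
  tip at 0.077 [0.639 0.048 0.172] [-0.04   0.512  0.028  1.087  0.     0.035]
  tip at 0.087 [0.644 0.048 0.18 ] [-0.04   0.516  0.058  1.112  0.     0.035]
  tip at 0.097 [0.649 0.047 0.189] [-0.041  0.521  0.088  1.138  0.     0.035]
```

```bash
cat > g.py <<'E'
from h import *
np.set_printoptions(precision=4,suppress=True)
def rv(zt,xt):
    zt=zt/np.linalg.norm(zt);xt=xt-zt*(xt@zt);xt/=np.linalg.norm(xt)
    return R.from_matrix(np.c_[xt,np.cross(zt,xt),zt]).as_rotvec()
REL=np.radians(15)
yw=-.1447;WX=np.array([np.cos(yw),np.sin(yw),0]);WY=np.array([-np.sin(yw),np.cos(yw),0])
U0=np.array([0,0,np.cos(REL)])-np.sin(REL)*WX
ROT0=rv(-U0,WY); G0=np.array([.504,.2949,.107])
def chute(O,a,d,off=np.zeros(3)):
    "TCP pose with wedge tip at chute z=d; off in chute axes"
    Rd=R.from_euler("z",a).as_matrix();cz=Rd@[-.5,0,.8660254];cx=Rd@[.8660254,0,.5];cy=Rd@[0,1,0]
    tip=np.array(O)+Rd@[-.1,0,.022]+cz*d+off[0]*cx+off[1]*cy
    u=np.cos(REL)*cz+np.sin(REL)*cx
    return tip+cz*.102-.019*u, rv(-u,-cy), tip
O0=[.5009,.0585,0];A0=3.0662
E
python3 - <<'E'
from g import *
for d in(0,.04,.075,.085,.1,.12): p,r,t=chute(O0,A0,d);print(d,p,ik(p,r))
P=G0-.019*U0
print(ik(P,ROT0),ik(P+[0,0,.12],ROT0),get_state()["clock"])
movep(P+[0,0,.14],ROT0); print(get_state()["clock"])
move_l(P+[0,0,.0],.15)
print(get_state()["clock"],get_state()["contact_force"],get_state()["position"]-P)
F={n:grab_frame(n) for n in("side","top")}
s=F["side"]["img"][320:470,200:400,::-1];t=F["top"]["img"][175:325,120:320,::-1]
cv2.imwrite("pics/g1.png",cv2.resize(np.vstack([s,t]),(800,1200))[::2,::2] if 0 else cv2.resize(np.hstack([s,t]),(800,300),interpolation=cv2.INTER_CUBIC))
E
```

```text
0 [0.6466 0.0475 0.092 ] [-0.0446  0.8208  0.3437  1.3554  0.008   0.0297]
0.04 [0.6665 0.046  0.1266] [-0.0454  0.8461  0.4821  1.4684  0.0078  0.0289]
0.075 [0.684  0.0447 0.1569] [-0.0461  0.8804  0.6255  1.5776  0.0076  0.0283]
0.085 [0.6889 0.0443 0.1656] [-0.0463  0.893   0.6721  1.6115  0.0075  0.0281]
0.1 [0.6964 0.0437 0.1786] [-0.0466  0.9151  0.7484  1.6658  0.0075  0.0278]
0.12 [0.7064 0.043  0.1959] [-0.047   0.9528  0.8676  1.7473  0.0074  0.0275]
[ 0.4868  0.3534 -0.5017  0.5027 -0.1534  0.6151] [ 0.4868  0.2308 -0.3304  0.7966 -0.1534  0.6151] 1.7
4.8583
5.9417 [ 0.3287 -0.0736  0.1326] [0.0008 0.0003 0.0009]
```

View pics/g1.png

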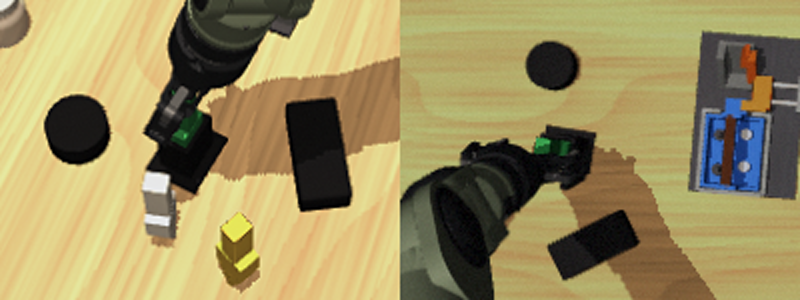

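The open fingers straddle the green handle (side crop about (185,125)), and the white and yellow look-alikes are clear. Grab and lift.

Run:
```python
from g import *
grab(60); s=get_state(); print(s["finger_gap"],s["contact_force"],s["clock"])
p=np.array(s["position"]); move_l(p+[0,0,.09],.12); 
s=get_state(); print(s["finger_gap"],s["contact_force"],s["clock"],s["position"])
p=np.array(s["position"]); move_l([p[0],p[1],.24],.2)
P,r,t=chute(O0,A0,.115)
movep(P+[0,0,.02],r)
s=get_state(); print(s["finger_gap"],s["contact_force"],s["clock"],s["position"]-P)
F={n:grab_frame(n) for n in("side","top")}
for n in F:
    print(n,"pred tip",proj(F[n],t+[0,0,.02]),[(np.round(d["centre"],1),round(d["score"],2)) for d in tip_of(n,"wedge")],"mouth",[(np.round(d["centre"],1),round(d["score"],2)) for d in tip_of(n,"chute_mouth")])
s=F["side"]["img"][190:340,200:400,::-1];t=F["top"]["img"][150:300,190:390,::-1]
cv2.imwrite("pics/g2s.png",cv2.resize(s,(800,600),interpolation=cv2.INTER_CUBIC))
cv2.imwrite("pics/g2t.png",cv2.resize(t,(800,600),interpolation=cv2.INTER_CUBIC))
```

```text
0.20968606857432623 [ 0.3022 -0.3514  2.6275] 6.6583
0.21614188922550617 [-0.0486 -0.8338 -0.8968] 7.5583 [0.5085 0.294  0.178 ]
0.21210175124176137 [-0.0668  0.2094 -0.6796] 9.3 [-0.0002  0.0012  0.0198]
side pred tip [267.9838 251.7379] [(array([282.7, 434.6]), 0.87), (array([247.6, 220.8]), 0.71), (array([321.2, 458.8]), 0.62), (array([257.6, 242.9]), 0.37)] mouth [(array([280. , 268.4]), 0.68), (array([280.6, 199.3]), 0.57)]
top pred tip [287.3628 188.4283] [(array([173.4, 253.4]), 0.41)] mouth []
```

View pics/g2s.png

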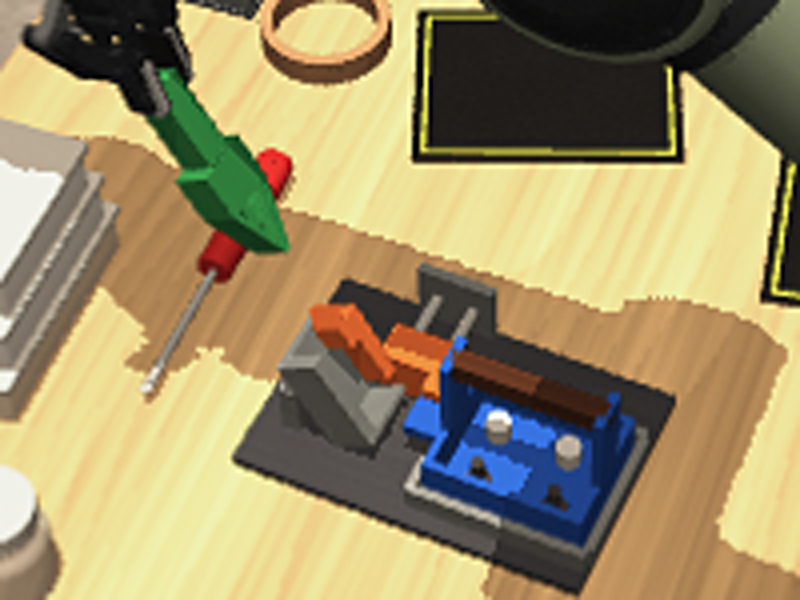

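View pics/g2t.png

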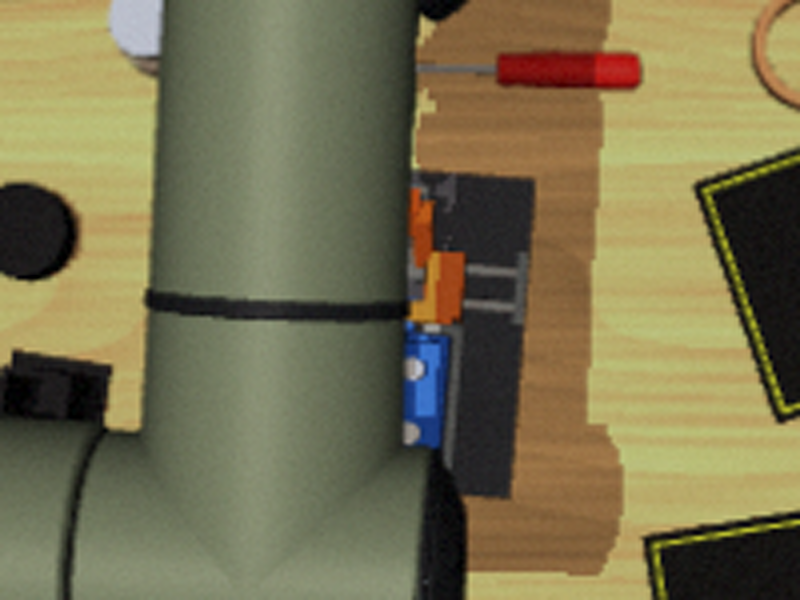

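```bash
cat > ov.py <<'E'
from g import *
def wedge_pts():
    s=get_state();T=R.from_rotvec(s["eef_rot"]).as_matrix();p=np.array(s["position"])
    u=-T[:,2];wy=-T[:,0]  # wedge y ~ dock y
    # wedge z = u rotated by +REL about: u=cos cz+sin cx ; cx = wy x cz
    v=np.cross(wy,u); cz=np.cos(REL)*u-np.sin(REL)*v; cx=np.cross(wy,cz)
    tip=p+.019*u-.102*cz
    return tip,cx,wy,cz
def boxes():
    tip,cx,wy,cz=wedge_pts();E=[]
    prof=[(0,.002),(.042,.018),(.072,.018),(.072,.010),(.130,.010)]
    for sx in(-.012,.012):
        for sy in(1,-1):
            pts=[tip+sx*cx+sy*h*wy+z*cz for z,h in prof]
            E+=list(zip(pts[:-1],pts[1:]))
    for z,h in prof:
        for sx in(-.012,.012): E.append((tip+sx*cx+h*wy+z*cz,tip+sx*cx-h*wy+z*cz))
        for sy in(1,-1): E.append((tip-.012*cx+sy*h*wy+z*cz,tip+.012*cx+sy*h*wy+z*cz))
    return E,tip
def dockE(O,a):
    Rd=R.from_euler("z",a).as_matrix();O=np.array(O);w=lambda *q:O+Rd@np.array(q)
    c=[w(-.167,-.06,.01),w(-.167,.09,.01),w(.059,.09,.01),w(.059,-.06,.01)]
    E=[(c[i],c[(i+1)%4]) for i in range(4)]
    C=w(-.1,0,.022);cz=Rd@[-.5,0,.8660254];cx=Rd@[.8660254,0,.5];cy=Rd@[0,1,0]
    ch=lambda x,y,z:C+x*cx+y*cy+z*cz
    E+=[(ch(-.0125,-.018,.0),ch(-.0125,-.018,.064)),(ch(-.0125,-.018,.064),ch(-.0125,.018,.064))]
    E+=[(ch(-.0125,.004,.046),ch(-.0125,.004,.062)),(ch(.012,.004,.046),ch(.012,.004,.062)),(ch(.012,.004,.062),ch(.012,.011,.074))]
    h=[w(-.044,0,.103),w(.044,0,.103)];E.append(tuple(h))
    return E
def draw(f,E,x0,y0,w,h,s,fn,col=(255,0,255)):
    im=cv2.resize(f["img"][y0:y0+h,x0:x0+w,::-1],(w*s,h*s),interpolation=cv2.INTER_CUBIC)
    for EE,col in E:
        for a,b in EE:
            a=(proj(f,a)-[x0,y0]+.5)*s-.5;b=(proj(f,b)-[x0,y0]+.5)*s-.5
            cv2.line(im,tuple(int(v) for v in a.round()),tuple(int(v) for v in b.round()),col,1,cv2.LINE_AA)
    cv2.imwrite(fn,im)
E
python3 - <<'E'
from ov import *
f=grab_frame("side");E,t=boxes();print(t)
draw(f,[(E,(255,0,255)),(dockE(O0,A0),(0,255,255))],230,195,110,85,7,"pics/o1.png")
draw(f,[(dockE(O0,A0),(0,255,255))],250,250,130,90,6,"pics/o2.png")
E
```

```text
[0.6579 0.0476 0.1424]
```

View pics/o1.png

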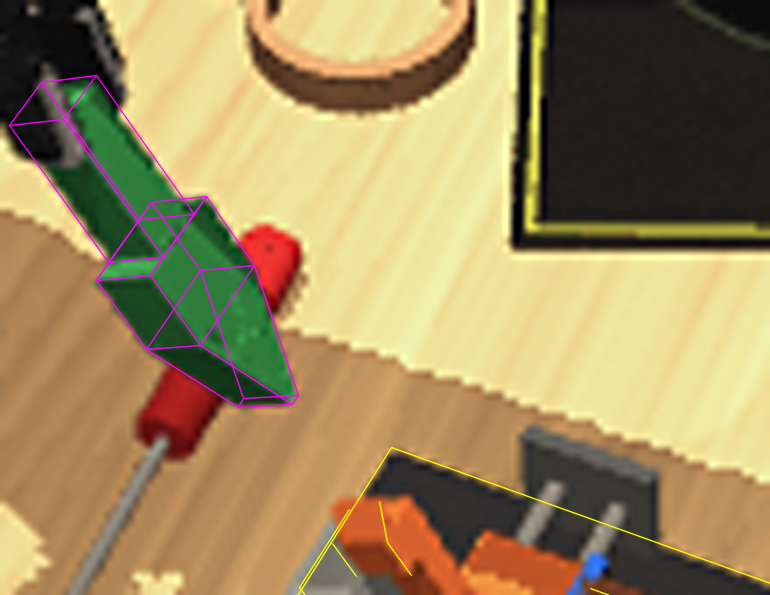

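View pics/o2.png

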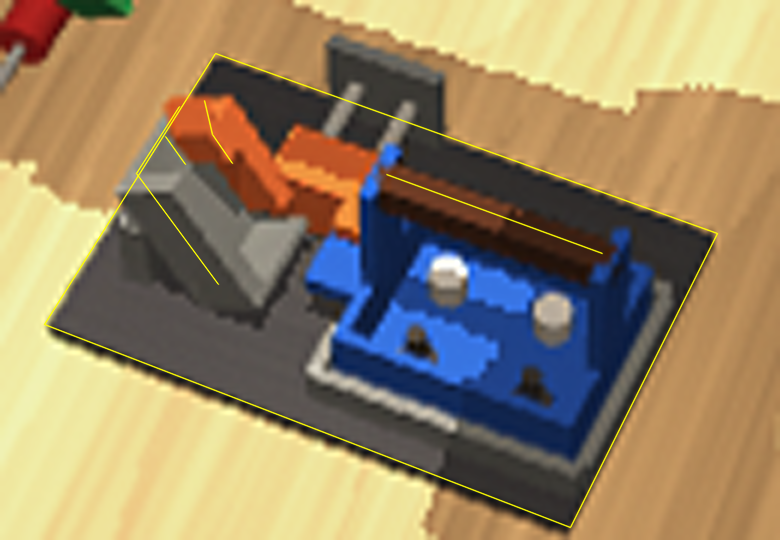

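```bash
cat >> ov.py <<'E'
O1=[.5003,.0602,0];A1=3.067
E
python3 - <<'E'
from ov import *
off=np.array([.002,.001,0])
P,r,t=chute(O1,A1,.080,off)
move_l(P,.12,rot=r); sleep(.15)
s=get_state();print(s["clock"],s["position"]-P,s["contact_force"],s["q"])
f=grab_frame("side");E,t=boxes();print(t)
draw(f,[],245,225,110,85,7,"pics/o3.png")
draw(f,[(E,(255,0,255)),(dockE(O1,A1),(0,255,255))],245,225,110,85,7,"pics/o4.png")
E
```

```text
10.3917 [ 0.0009 -0.0001  0.001 ] [-0.0544 -0.5214 -1.2215] [-0.0451  0.8794  0.6399  1.5909  0.0076  0.0286]
[0.6391 0.0488 0.093 ]
```

View pics/o3.png

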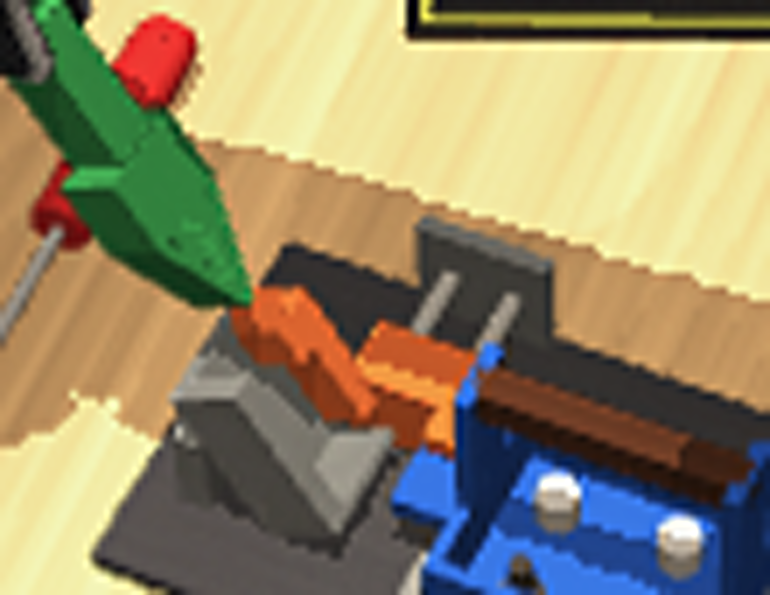

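View pics/o4.png

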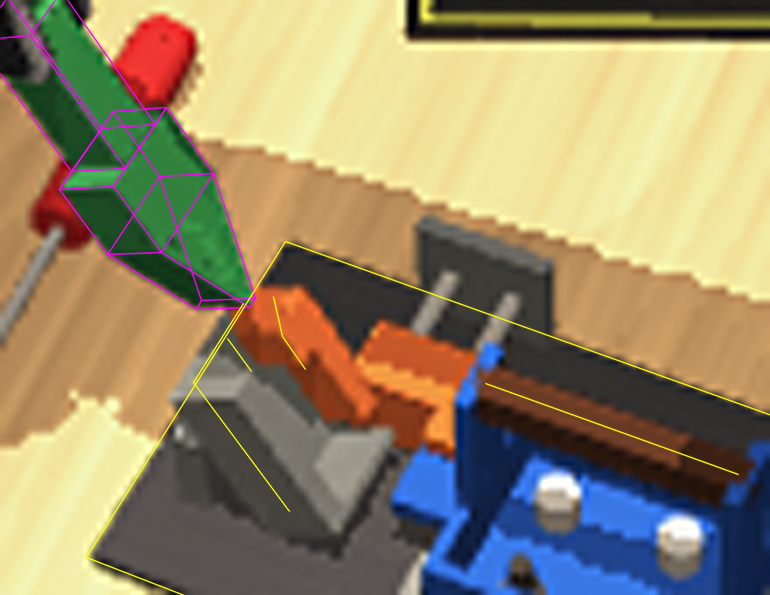

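Run:
```python
from ov import *
off=np.array([.0015,.001,0]);O=[.4997,.0602,0]
for d,fm in((.062,6),(.045,8),(.03,14)):
    P,r,t=chute(O,A1,d,off)
    hit=move_l(P,.06,rot=r,until_force=fm)
    s=get_state();print(d,hit,s["clock"],s["position"]-P,s["contact_force"],s["finger_gap"])
    if hit: break
f=grab_frame("side");E,t=boxes()
draw(f,[],245,225,110,85,7,"pics/o5.png")
```

```text
0.062 False 10.9 [ 0.     -0.      0.0002] [ 0.6445  0.6832 -0.2771] 0.2154292151092595
0.045 False 11.3333 [0.0002 0.0012 0.0002] [ 1.3786  4.0554 -1.6965] 0.2139432358971721
0.03 False 11.7333 [0.0007 0.0008 0.0004] [ 1.8824  5.0342 -0.4538] 0.21275657363711648
```

View pics/o5.png

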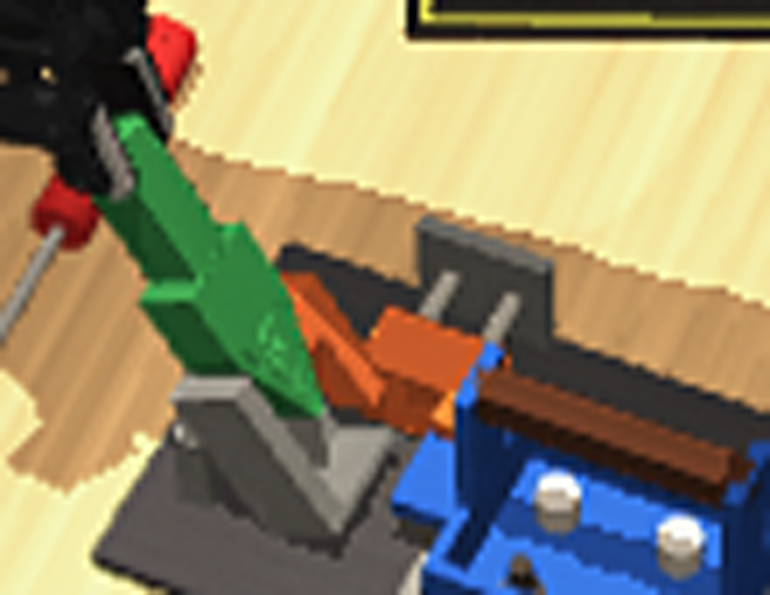

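Wedge is in the chute, tip at crop (320,410), with the catch starting to open. Continue to the stop.

Run:
```python
from ov import *
O=[.4997,.0602,0]
for d,fm,o in((.015,14,[.001,.0005,0]),(.004,16,[.0005,.0005,0]),(-.005,20,[.0005,.0005,0])):
    P,r,t=chute(O,A1,d,np.array(o))
    hit=move_l(P,.05,rot=r,until_force=fm)
    s=get_state();print(d,hit,s["clock"],s["position"]-P,s["contact_force"],s["finger_gap"])
    if hit: break
cz=R.from_euler("z",A1).apply([-.5,0,.8660254])
P0,_,_=chute(O,A1,0);print("d est",(s["position"]-P0)@cz)
f=grab_frame("side");E,t=boxes()
draw(f,[],245,225,110,85,7,"pics/o6.png")
```

```text
0.015 True 12.0667 [ 0.0052 -0.0014  0.0059] [ 0.1765 -0.9604 -0.4491] 0.21574270824036193
d est 0.02270082501886996
```

View pics/o6.png

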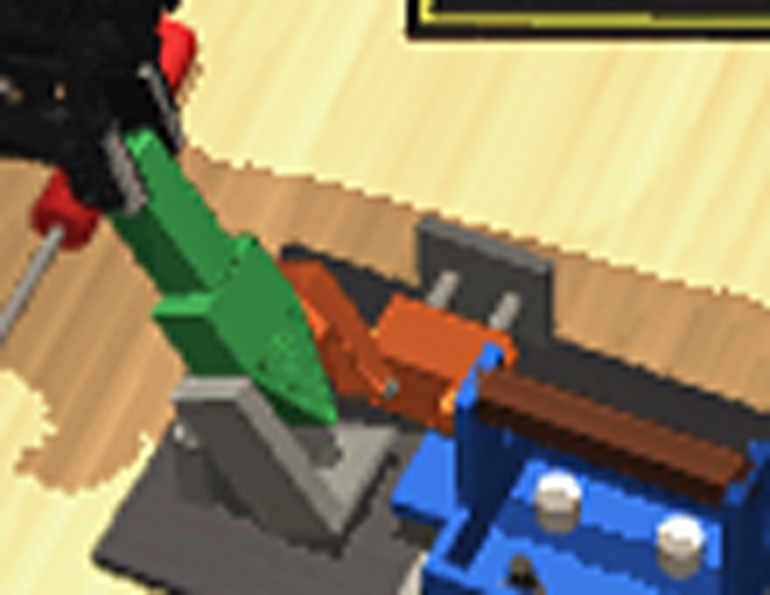

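Run:
```python
from ov import *
O=[.4997,.0602,0]
for d,fm,o in((.024,30,[.001,.002,0]),(.015,14,[.001,.002,0]),(.006,16,[.001,.002,0]),(-.005,20,[.001,.0015,0])):
    P,r,t=chute(O,A1,d,np.array(o))
    hit=move_l(P,.04,rot=r,until_force=fm)
    s=get_state();print(d,hit,s["clock"],s["position"]-P,s["contact_force"],s["finger_gap"])
    if hit: break
cz=R.from_euler("z",A1).apply([-.5,0,.8660254])
P0,_,_=chute(O,A1,0);print("d est",(s["position"]-P0)@cz)
f=grab_frame("side");E,t=boxes()
draw(f,[],245,225,110,85,7,"pics/o7.png")
```

```text
0.024 False 12.3667 [0.0003 0.0003 0.0001] [ 0.7948  1.828  -0.2118] 0.21504983639660238
0.015 True 12.5917 [ 0.0042 -0.0002  0.0048] [0.8179 0.4738 0.1405] 0.20971778879969383
d est 0.021232373579224462
```

View pics/o7.png

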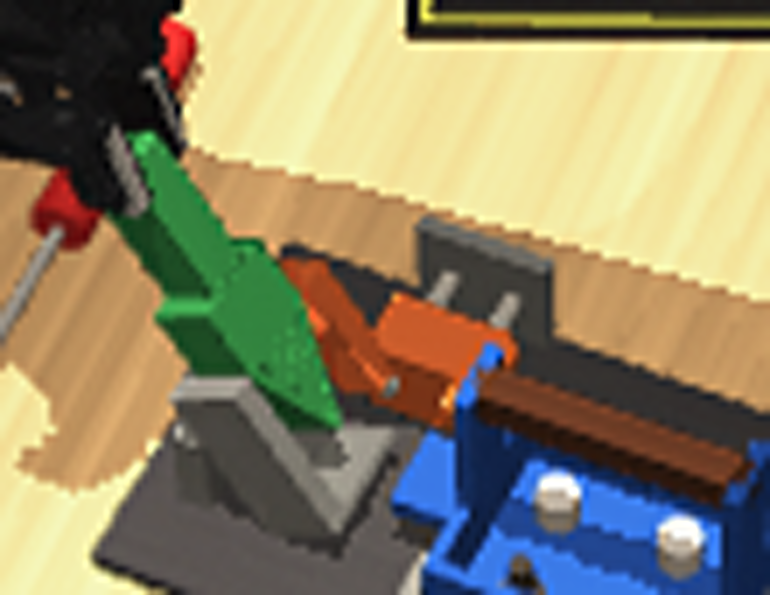

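Run:
```python
from ov import *
O=[.4997,.0602,0];Rd=R.from_euler("z",A1).as_matrix()
M=np.c_[Rd@[.8660254,0,.5],Rd@[0,1,0],Rd@[-.5,0,.8660254]]
P0,r,_=chute(O,A1,0)
s=get_state();print("now",M.T@(s["position"]-P0)*1000,M.T@s["contact_force"])
for y in(.002,.003):
  for d in (.0205,.0195,.0185):
    P,r,t=chute(O,A1,d,np.array([.0015,y,0]))
    hit=move_l(P,.02,rot=r,until_force=25)
    s=get_state();print(y,d,hit,s["clock"],M.T@(s["position"]-P0)*1000,M.T@s["contact_force"],s["wrist_torque"])
    if np.linalg.norm(s["contact_force"])>12 or hit: break
```

```text
now [-0.2615  1.8991 21.2665] [0.4299 0.2582 0.8381]
0.002 0.0205 False 12.9083 [ 0.7347  2.0897 21.1802] [-2.8966 -1.1848  2.3968] [ 0.0031 -1.1246 -0.0345]
0.002 0.0195 False 13.1583 [ 0.7362  2.074  21.1055] [-2.3928 -0.1559  6.8754] [-0.0353 -1.2912  0.0038]
0.002 0.0185 False 13.4083 [ 0.6474  2.0989 20.7318] [-1.3871 -0.4059  8.1708] [-0.0001 -1.2391 -0.0593]
0.003 0.0205 False 13.6667 [ 1.1171  2.5624 20.9831] [-1.1925 -1.7421  4.7896] [ 0.5398 -1.2742 -0.1337]
0.003 0.0195 False 13.9167 [ 1.0517  2.4857 20.6558] [-1.8225 -2.8945  6.2932] [ 0.5381 -1.2538 -0.1762]
0.003 0.0185 False 14.1667 [ 1.4071  2.5831 18.9852] [-1.9785 -2.2082  5.0848] [ 0.6124 -1.1902 -0.1706]
```

Run:
```python
from ov import *
O=[.4997,.0602,0];Rd=R.from_euler("z",A1).as_matrix()
M=np.c_[Rd@[.8660254,0,.5],Rd@[0,1,0],Rd@[-.5,0,.8660254]]
P0,r,_=chute(O,A1,0)
for d in (.016,.013,.010,.007,.004,.001,-.002):
    P,r,t=chute(O,A1,d,np.array([.0015,.0025,0]))
    hit=move_l(P,.03,rot=r,until_force=22)
    s=get_state();print(d,hit,s["clock"],M.T@(s["position"]-P0)*1000,M.T@s["contact_force"],s["wrist_torque"])
    if np.linalg.norm(s["contact_force"])>18 or hit: break
f=grab_frame("side");E,t=boxes()
draw(f,[],245,225,110,85,7,"pics/o8.png")
```

```text
0.016 False 14.4167 [ 1.7328  2.4213 15.6634] [-2.0782 -2.8164  4.7748] [ 0.393  -0.9227 -0.1744]
0.013 False 14.6667 [ 1.7899  2.4724 12.3995] [-0.6605 -1.8347  2.8422] [ 0.3977 -0.9152 -0.1788]
0.01 False 14.9167 [1.7163 2.4931 9.4432] [-0.7974 -2.1009  2.3234] [ 0.4682 -0.8885 -0.1773]
0.007 False 15.1667 [1.6077 2.4464 6.561 ] [-1.9114 -1.8864  2.8026] [ 0.4582 -0.8569 -0.1567]
0.004 False 15.4167 [1.5884 2.4765 3.5772] [-1.4336 -2.2189  2.338 ] [ 0.5593 -0.8534 -0.1725]
0.001 False 15.6667 [1.5776 2.4328 0.6265] [-1.0077 -2.542   2.6234] [ 0.5438 -0.9404 -0.1485]
-0.002 False 15.9167 [0.7681 2.4761 0.2504] [ 0.6078 -1.8845 11.5901] [ 0.5019 -0.9009 -0.2018]
```

View pics/o8.png

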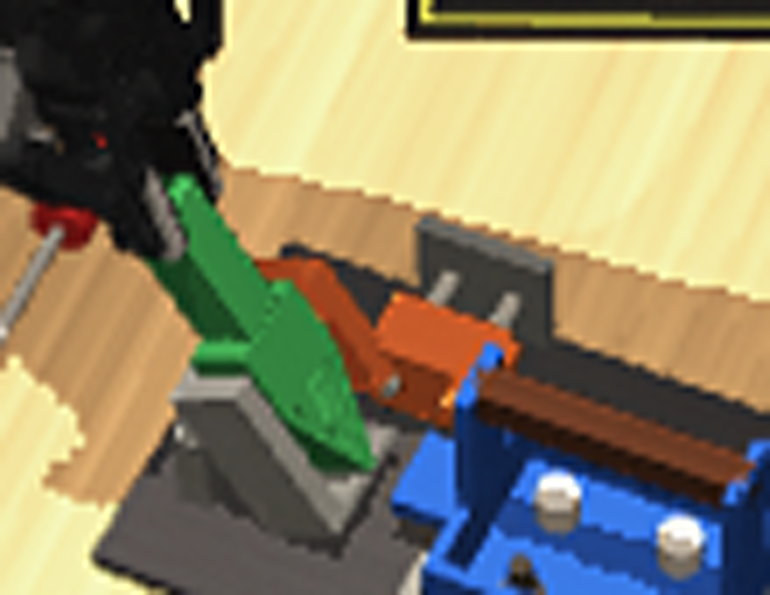

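Run:
```python
from ov import *
s=get_state();p=np.array(s["position"]);T=R.from_rotvec(s["eef_rot"]).as_matrix();u=-T[:,2]
let_go(); s=get_state(); print(s["clock"],s["finger_gap"],s["contact_force"])
p=np.array(s["position"]); move_l(p+.075*u,.15)
s=get_state(); print(s["clock"],s["contact_force"],s["position"])
f=grab_frame("side"); draw(f,[],245,225,110,85,7,"pics/o9.png")
print([(np.round(d["centre"],1),round(d["score"],2)) for d in tip_of("side","catch_nose")])
```

```text
16.625 0.9993656652229012 [-0.6603 -0.0801  0.729 ]
17.275 [-0.3737  0.4353 -0.2118] [0.6616 0.0455 0.1628]
[(array([307.6, 283.4]), 0.59), (array([281.3, 198.3]), 0.2)]
```

View pics/o9.png

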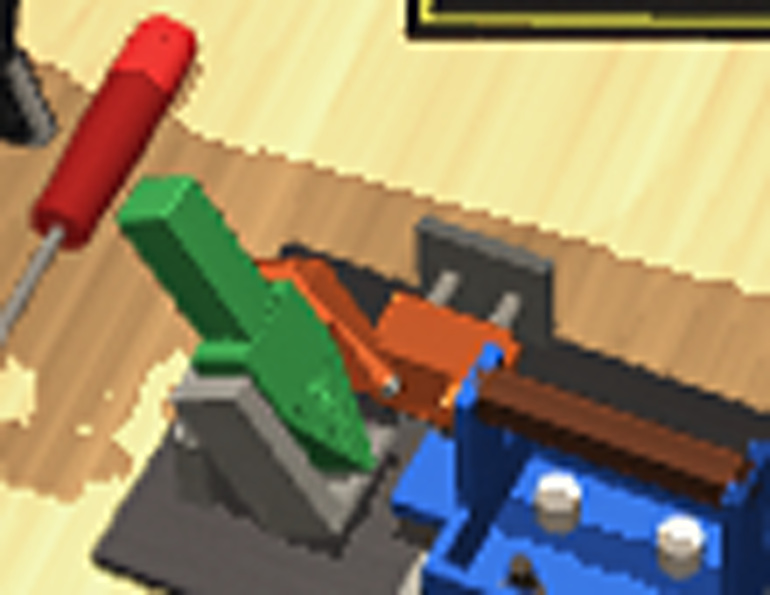

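Run:
```python
from ov import *
f=grab_frame("side")
t=grab_frame("top")
print("top",atz(t,(283.6,249.6),.103))
Rd=R.from_euler("z",A1).as_matrix();O=np.array([.4997,.0602,0])
E=[]
for z in(.103,.087):
  for y in(-.007,.007): E.append((O+Rd@[-.044,y,z],O+Rd@[.044,y,z]))
for c in[(-.05,-.04,.01),]: pass
E+= [(O+Rd@[-.05,-.04,.045],O+Rd@[.05,-.04,.045]),(O+Rd@[-.05,.04,.045],O+Rd@[.05,.04,.045]),(O+Rd@[.05,-.04,.045],O+Rd@[.05,.04,.045])]
draw(f,[(E,(0,255,255))],300,255,85,85,7,"pics/o10.png")
draw(t,[(E,(0,255,255))],255,180,80,100,6,"pics/o11.png")
print(get_state()["clock"])
```

```text
top [0.503  0.0584 0.103 ]
17.475
```

View pics/o10.png

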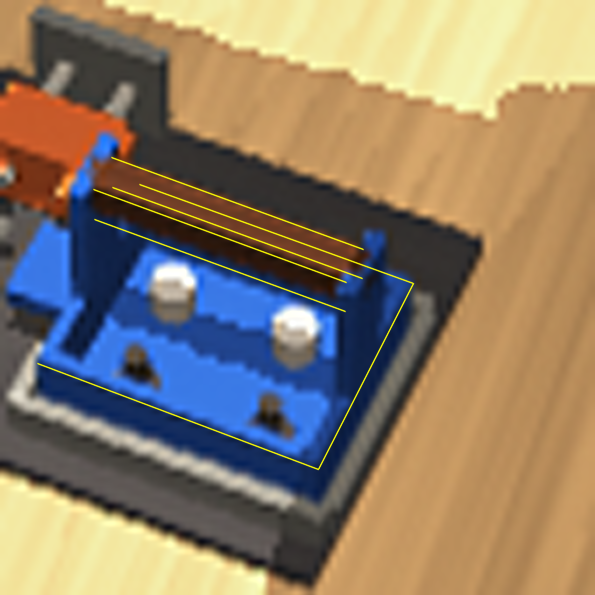

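View pics/o11.png

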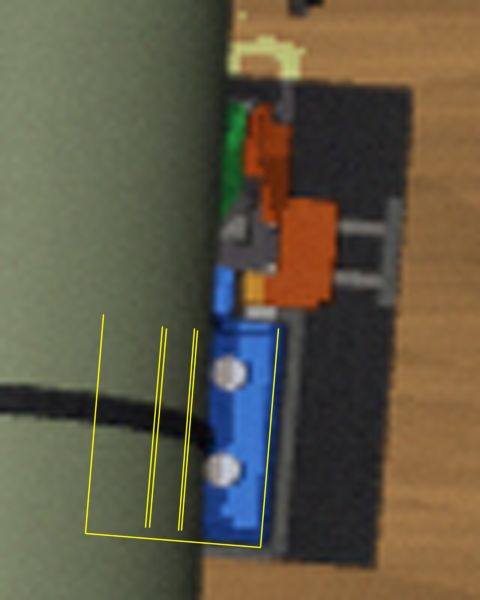

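Run:
```python
from ov import *
Rd=R.from_euler("z",A1).as_matrix();O=np.array([.4997,.0600,0])
rt=rv(np.array([0,0,-1.]),-(Rd@[0,1,0]))
p=np.array(get_state()["position"]); move_l(p+[0,0,.06],.2)
movep([O[0],O[1],.20],rt)
move_l([O[0],O[1],.0765],.12); sleep(.1)
s=get_state();print(s["clock"],s["position"],s["contact_force"])
grab(50); s=get_state();print(s["clock"],s["finger_gap"],s["position"],s["contact_force"])
f=grab_frame("side");draw(f,[],255,225,130,100,6,"pics/o12.png")
```

```text
20.1083 [0.5004 0.06   0.0772] [-0.1199 -0.8365  0.1348]
20.875 -0.0019757985777908655 [0.4997 0.06   0.0765] [ 0.0559  0.1926 -0.2341]
```

View pics/o12.png

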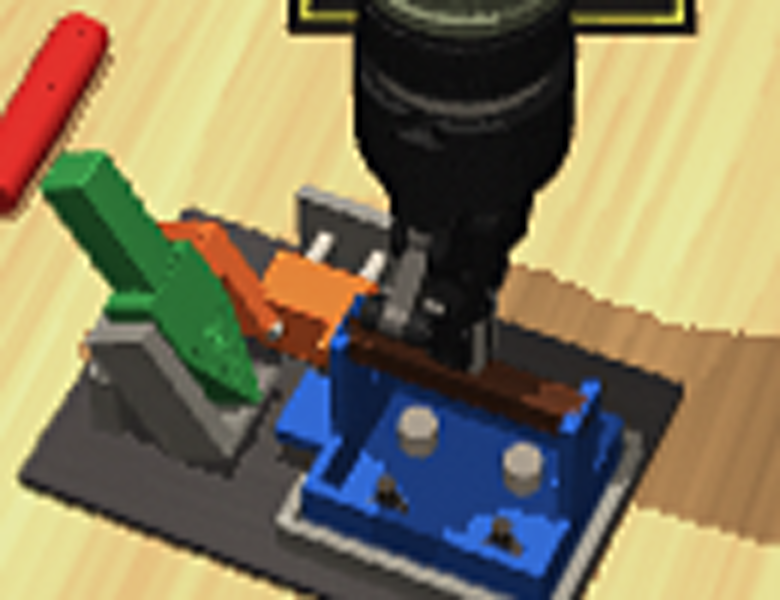

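Run:
```python
from ov import *
s=get_state();T=R.from_rotvec(s["eef_rot"]).as_matrix();print(T,s["q"],s["position"],s["finger_gap"])
f=grab_frame("side");p=np.array(s["position"])
E=[(p,p-.1*T[:,2])]
E2=[(p-.02*T[:,0],p+.02*T[:,0])]
print(proj(f,p))
draw(f,[(E,(0,255,255)),(E2,(255,0,255))],290,240,80,70,10,"pics/o13.png")
```

```text
[[ 0.0745  0.9972 -0.    ]
 [ 0.9972 -0.0745  0.    ]
 [ 0.     -0.     -1.    ]] [-0.0272  0.3606 -0.484   0.7262  0.      0.0473] [0.4997 0.06   0.0765] 0.00039169471248973956
[331.9897 292.6825]
```

View pics/o13.png

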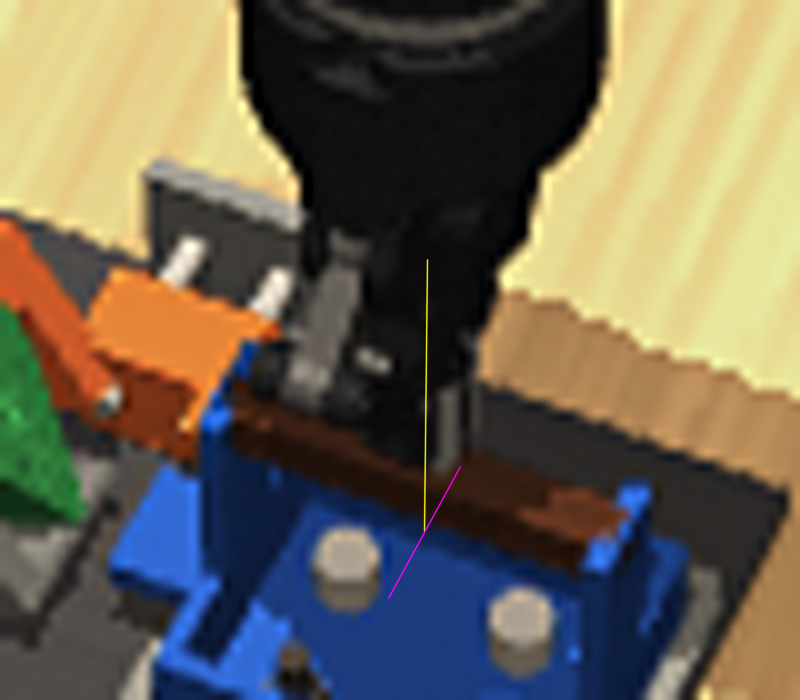

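Run:
```python
from ov import *
f=grab_frame("side");t=grab_frame("top")
draw(f,[],300,255,60,60,10,"pics/o14.png");draw(t,[],250,180,80,100,6,"pics/o15.png")
```

```text
(no output)
```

View pics/o14.png

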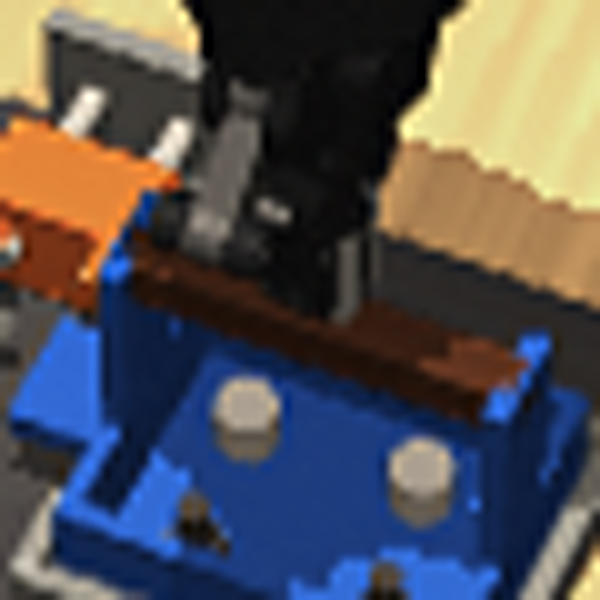

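View pics/o15.png

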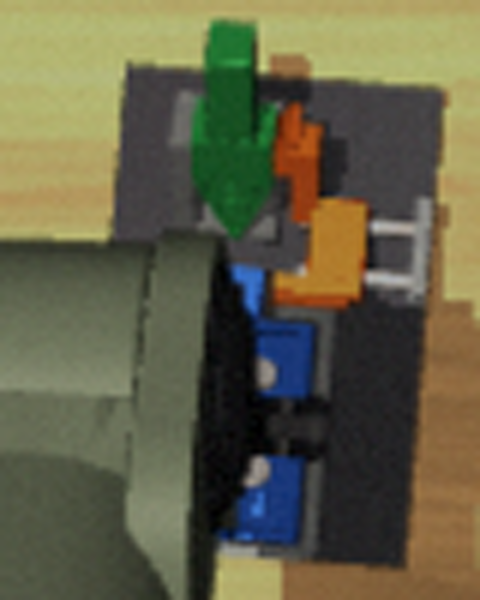

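```bash
python3 - <<'E'
from ov import *
s=get_state();p=np.array(s["position"])
print(move_l(p+[0,0,.04],.1,until_force=8));s=get_state();print(s["contact_force"],s["finger_gap"],s["position"],s["clock"])
f=grab_frame("side");t=grab_frame("top")
p=np.array(s["position"]);T=R.from_rotvec(s["eef_rot"]).as_matrix()
draw(f,[],290,235,80,80,7,"pics/o16.png");draw(f,[([(p,p-.1*T[:,2])],(0,255,255)),([(p-.02*T[:,0],p+.02*T[:,0])],(255,0,255))],290,235,80,80,7,"pics/o17.png")
E
python3 -c "
import cv2;cv2.imwrite('pics/o18.png',cv2.resize(cv2.hconcat([cv2.imread('pics/o16.png'),cv2.imread('pics/o17.png')]),(800,400)))"
```

```text
False
[-0.4792  0.2602 -0.7553] -0.0008431623799540709 [0.4997 0.06   0.1164] 21.625
```

View pics/o18.png

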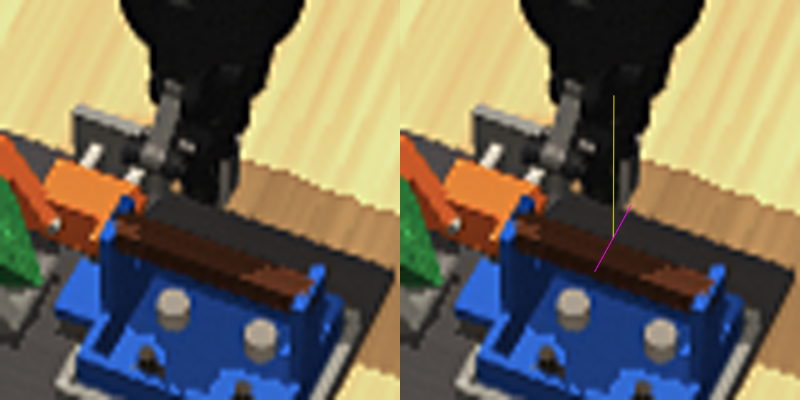

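```bash
python3 - <<'E'
from ov import *
f=grab_frame("side");s=get_state();p=np.array(s["position"])
for dz in(0,.01,.02,.025,.03): print(dz,proj(f,p+[0,0,dz]))
draw(f,[],310,245,50,50,12,"pics/o19.png")
draw(f,[([(p+[0,0,z]-np.array([.011,0,0]),p+[0,0,z]+np.array([.011,0,0])) for z in (0,.01,.02,.03)],(0,255,255))],310,245,50,50,12,"pics/o20.png")
E
python3 -c "
import cv2;cv2.imwrite('pics/o21.png',cv2.resize(cv2.hconcat([cv2.imread('pics/o19.png'),cv2.imread('pics/o20.png')]),(800,400)))"
```

```text
0 [332.3651 282.453 ]
0.01 [332.3907 279.7512]
0.02 [332.4166 277.0176]
0.025 [332.4296 275.6387]
0.03 [332.4427 274.2516]
```

View pics/o21.png

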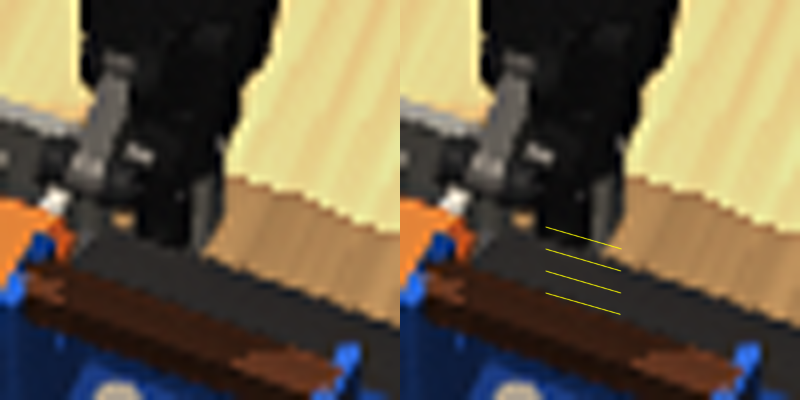

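Run:
```python
from ov import *
p=np.array(get_state()["position"]); move_l(p+[0,0,.02],.1)
let_go()
hit=move_l([p[0],p[1],.054],.1,until_force=6); sleep(.05)
s=get_state();print(hit,s["clock"],s["position"],s["contact_force"])
f=grab_frame("side");draw(f,[],290,235,80,80,7,"pics/o22.png")
```

```text
False 23.9167 [0.4997 0.06   0.0547] [-0.2183  0.116   0.1307]
```

View pics/o22.png

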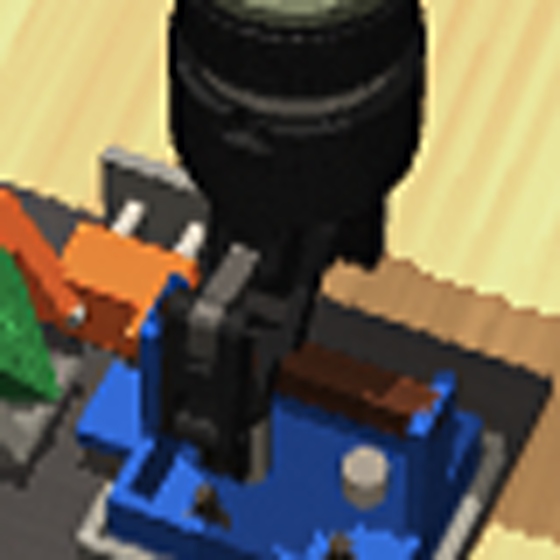

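Run:
```python
from ov import *
f=grab_frame("side")
for y in(.04,.045,.05):
  for z in(.05,.06,.07,.08): print(y,z,proj(f,[.4997,.06+y,z]))
```

```text
0.04 0.05 [325.9675 313.0712]
0.04 0.06 [325.9561 310.6028]
0.04 0.07 [325.9445 308.1055]
0.04 0.08 [325.9328 305.5789]
0.045 0.05 [325.2081 314.8167]
0.045 0.06 [325.1923 312.3532]
0.045 0.07 [325.1763 309.8608]
0.045 0.08 [325.1601 307.339 ]
0.05 0.05 [324.4454 316.5696]
0.05 0.06 [324.4251 314.1111]
0.05 0.07 [324.4046 311.6236]
0.05 0.08 [324.3839 309.1068]
```

Run:
```python
from ov import *
p=np.array(get_state()["position"])
hit=move_l([p[0],p[1],.050],.1,until_force=6)
grab(50); s=get_state();print(hit,s["clock"],s["finger_gap"],s["position"],s["contact_force"])
f=grab_frame("side");draw(f,[],290,235,80,80,7,"pics/o23.png")
```

```text
False 24.9167 0.14950068747032846 [0.4997 0.0597 0.05  ] [ 0.4689 -1.8872 -0.171 ]
```

View pics/o23.png

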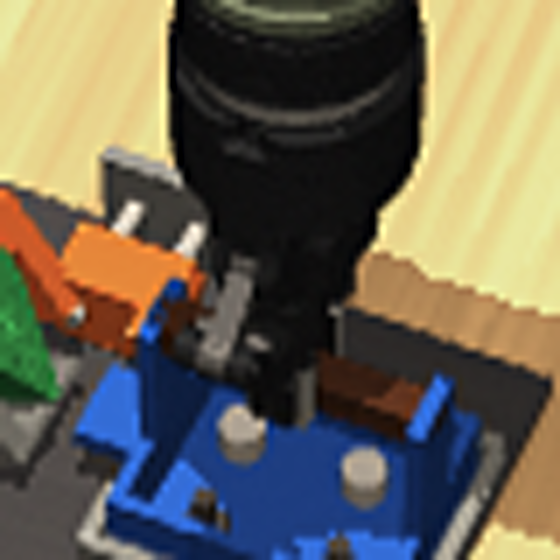

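Gap 0.15 of 85 mm ≈ 13 mm, so the bar is gripped (fingers now in front of the bar at crop (285,390)). Lift slowly while watching the force.

Run:
```python
from ov import *
p=np.array(get_state()["position"])
hit=move_l(p+[0,0,.03],.05,until_force=12); s=get_state();print(hit,s["clock"],s["finger_gap"],s["position"],s["contact_force"],s["wrist_torque"])
if not hit:
    hit=move_l(p+[0,0,.13],.12,until_force=12); s=get_state();print(hit,s["clock"],s["finger_gap"],s["position"],s["contact_force"],s["wrist_torque"])
f=grab_frame("side");draw(f,[],250,190,130,100,6,"pics/o24.png")
```

```text
False 25.7167 0.14622213318456945 [0.4995 0.0597 0.0799] [ 0.4165  0.0493 -3.8904] [0.011  0.0264 0.0304]
False 26.7 0.15009395701520173 [0.499  0.0597 0.1791] [-0.3167  0.3894 -4.0979] [0.0027 0.0165 0.0017]
```

View pics/o24.png

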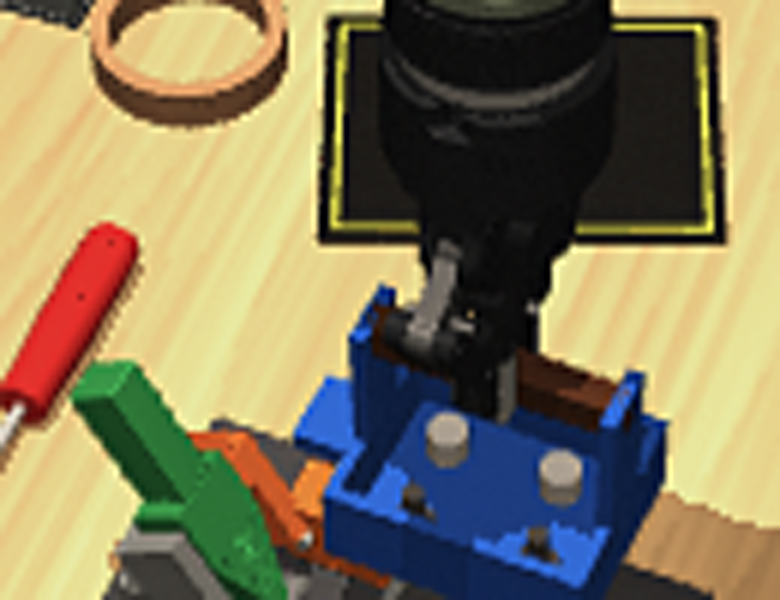

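Run:
```python
from ov import *
a=np.pi+.3410;Rm=R.from_euler("z",a).as_matrix();rm=rv(np.array([0,0,-1.]),-(Rm@[0,1,0]))
M=np.array([.5963,-.2495])
move_l([M[0],M[1],.175],.13,rot=rm); s=get_state();print(s["clock"],s["finger_gap"],s["position"],s["contact_force"])
hit=move_l([M[0],M[1],.075],.1,until_force=8); sleep(.15); s=get_state();print(hit,s["clock"],s["finger_gap"],s["position"],s["contact_force"])
def E(z0,dx=0,dy=0):
    w=lambda x,y,z:np.array([s["position"][0],s["position"][1],0])+Rm@np.array([x,y,0])+[0,0,z0+z]
    L=[]
    for z in(0,.035):
        c=[w(-.05,-.04,z),w(.05,-.04,z),w(.05,.04,z),w(-.05,.04,z)]
        L+=[(c[i],c[(i+1)%4]) for i in range(4)]
    return L
def mat(): 
    w=lambda x,y:np.array([M[0],M[1],.003])+Rm@np.array([x,y,0]); c=[w(-.09,-.07),w(.09,-.07),w(.09,.07),w(-.09,.07)]
    return [(c[i],c[(i+1)%4]) for i in range(4)]
f=grab_frame("side");t=grab_frame("top");z0=s["position"][2]-.040
draw(f,[(E(z0),(0,255,255)),(mat(),(255,0,255))],280,150,110,90,7,"pics/o25.png")
draw(t,[(E(z0),(0,255,255)),(mat(),(255,0,255))],350,170,100,100,6,"pics/o26.png")
```

```text
29.3917 0.14769203687096047 [ 0.5962 -0.249   0.1751] [ 0.0461 -0.7519 -3.9537]
False 30.6917 0.1520984197548433 [ 0.5969 -0.2498  0.0759] [ 0.1495 -0.5238 -3.8069]
```

View pics/o25.png

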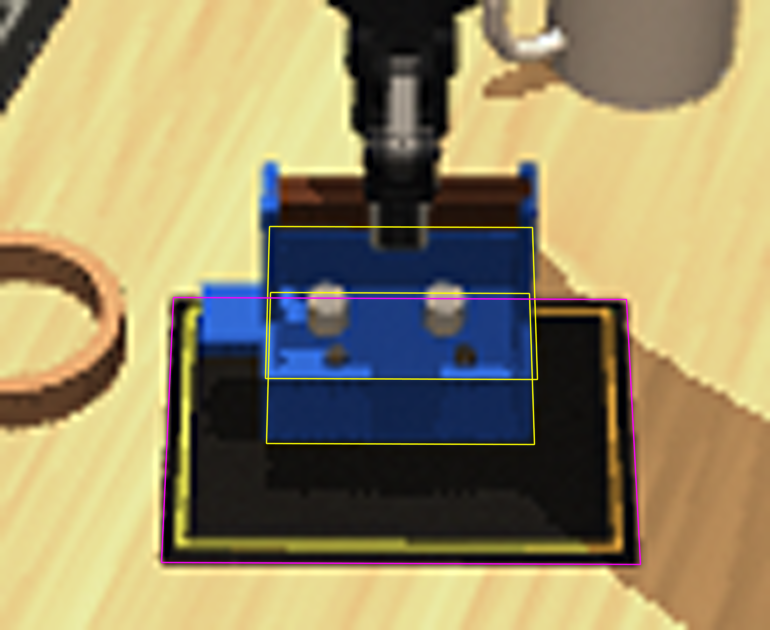

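View pics/o26.png

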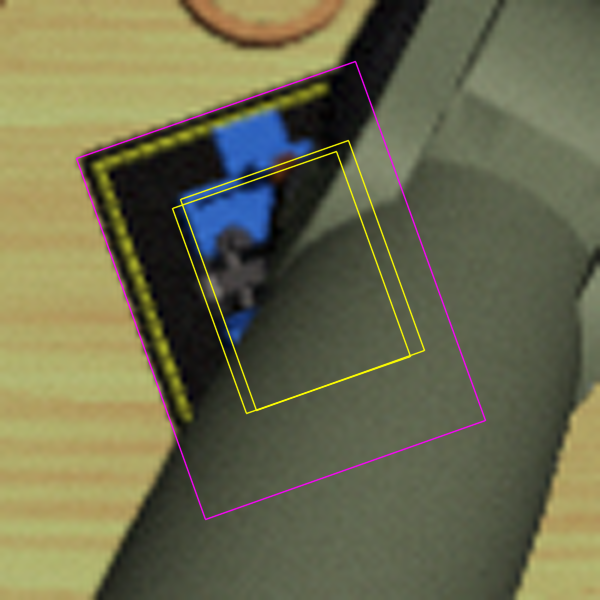

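Run:
```python
from ov import *
M=[.5963,-.2495]
hit=move_l([M[0],M[1],.0475],.06,until_force=4);s=get_state();print(hit,s["clock"],s["position"],s["contact_force"])
if not hit:
    hit=move_l([M[0],M[1],.0395],.015,until_force=2.5);s=get_state();print(hit,s["clock"],s["position"],s["contact_force"])
sleep(.2);s=get_state();print(s["position"],s["contact_force"],s["wrist_torque"])
f=grab_frame("side");draw(f,[],280,150,110,90,7,"pics/o27.png")
```

```text
False 31.4 [ 0.5961 -0.2494  0.0471] [-0.1196 -0.0452 -4.2099]
True 31.8083 [ 0.5969 -0.2502  0.0428] [-0.1692 -1.071   4.2847]
[ 0.5969 -0.2502  0.0427] [ 0.3341 -1.6535  5.5989] [-0.0798 -0.0036 -0.041 ]
```

View pics/o27.png

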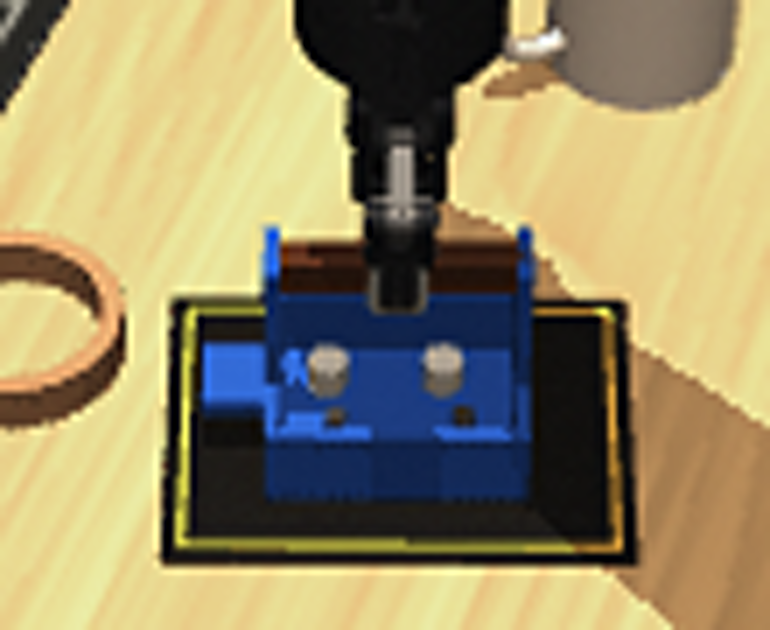

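Run:
```python
from ov import *
let_go(); s=get_state();print(s["clock"],s["finger_gap"],s["contact_force"])
p=np.array(s["position"]); move_l(p+[0,0,.15],.12)
q=np.array(get_state()["q"]);q[0]-=.75
set_joints(q);s=get_state();print(s["clock"],s["position"],s["contact_force"])
f=grab_frame("side");t=grab_frame("top")
cv2.imwrite("pics/fs.png",f["img"][:,:,::-1]);draw(t,[],355,175,85,85,7,"pics/o28.png")
draw(f,[],245,170,150,150,4,"pics/o29.png");draw(f,[],280,160,110,85,7,"pics/o31.png");draw(t,[],255,180,80,100,6,"pics/o30.png")
for n,ff in(("side",f),("top",t)): print(n,[(d["centre"],d["score"],atz(ff,d["centre"],.003)) for d in tip_of(n,"tray")[:2]])
```

```text
32.7583 1.000613328791207 [-0.2356  0.3599  0.2207]
35.8833 [ 0.2667 -0.5868  0.1899] [ 1.4699 -0.1848 -0.132 ]
side [([336.0, 208.4], 0.9, array([ 0.6007, -0.2563,  0.003 ])), ([291.4, 288.6], 0.6, array([0.6136, 0.0328, 0.003 ]))]
top [([398.2, 216.3], 0.89, array([ 0.6005, -0.2547,  0.003 ])), ([391.1, 224.2], 0.65, array([ 0.5781, -0.2346,  0.003 ]))]
```

View pics/o28.png

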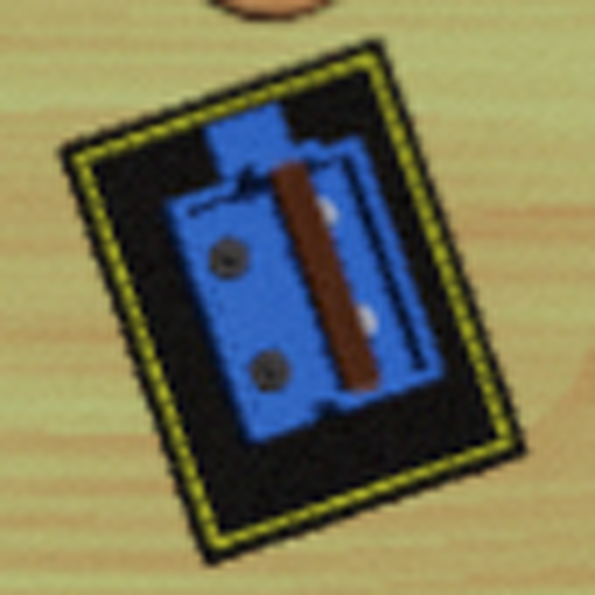

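View pics/o29.png

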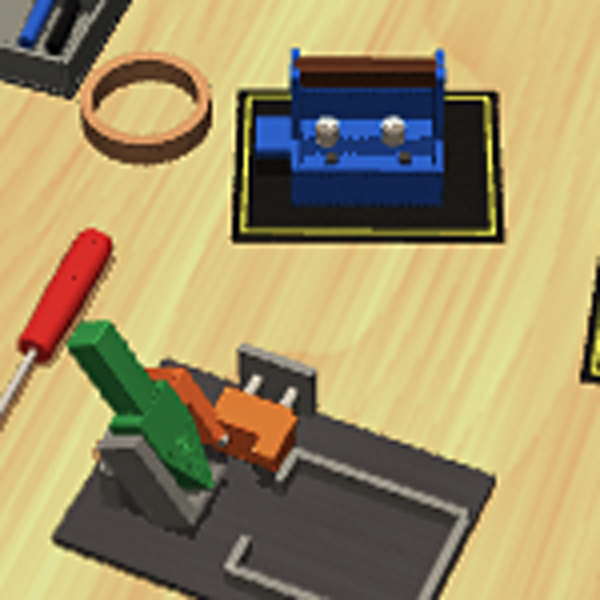

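View pics/o30.png

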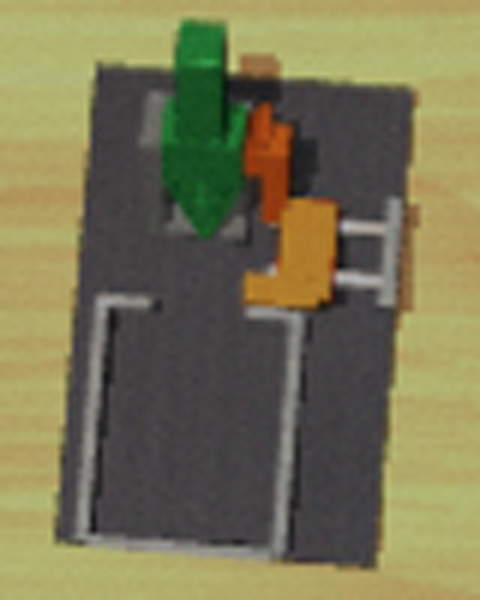

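View pics/o31.png

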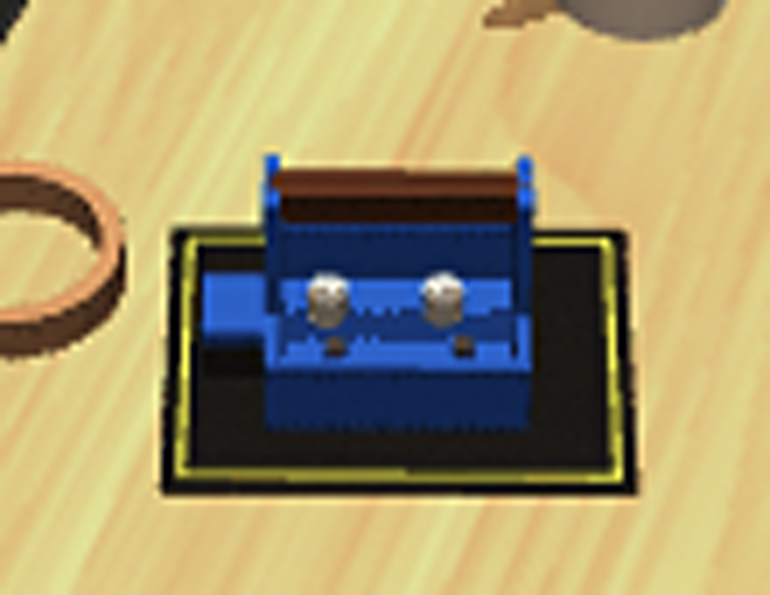

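View pics/fs.png

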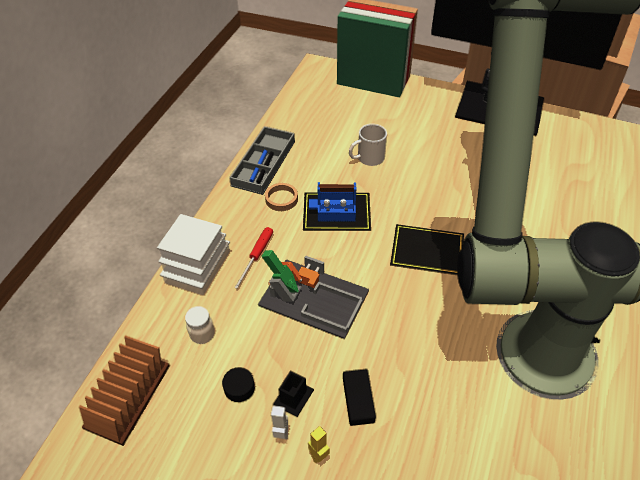

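Run:
```python
from cell import *
sleep(.3); s=get_state(); print(s["clock"],s["contact_force"],s["joint_velocities"].round(3)); print(sign_off())
```

```text
36.3833 [-0.24945244 -0.74704456  0.01657101] [-0.002  0.    -0.002 -0.    -0.001 -0.001]
the job is handed in; nothing more can be done
None
```

The job is done and handed in at about 36.4 s. The green wedge sits at the bottom of the chute and holds the orange catch open by itself. The blue tray stands on the far mat with its length along the mat's length, and both bolts and both spacers are still upright in it.

**Last checks:**
- **Wedge and catch:** the wedge stopped at the chute's bottom, within about 0.3 mm by arm position, under 11.6 N. In the final top and side pictures it was still in place with the catch open.
- **Tray position:** by my own measurement in the pictures the tray is about 1 to 2 mm from the mat's centre. The trained networks put it about 6 to 7 mm off (0.600, -0.255). I trusted the overlays, which matched the tray and mat edges.
- **Set-down:** the tray met the mat at the expected height, and I opened the fingers with a contact force of about 6 N.
- **Other things:** the other things on the desk look unmoved, and the arm stands clear of everything with no contact force.

**What went wrong on the way:**
- **Tray grasp:** the first close on the tray handle missed. The real fingertips appeared about 22 mm shorter than the stated tool point, and the fingers shut empty without disturbing the tray. I went about 26 mm lower and it gripped.
- **Chute:** the wedge caught twice about 22 mm above the bottom. I shifted it about 1.5 to 2 mm towards the catch side and it went down.
- **Cameras:** the top and side cameras disagreed by 2 to 4 mm on the dock's position. I relied on the side camera, because its view of the held wedge matched the arm.

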